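Bar the injection pump over by one full turn

TASK

Check that the fuel pump in the stand runs free: push its hand wheel round by the upright red handle, clockwise seen from above, through exactly one full turn, so that the handle and the red mark on the disc come back to the fixed yellow-tipped pointer and stop there, then leave the pump clear. Push steadily with the fingers against the side of the handle, never holding the handle between them, never flinging the wheel, never driving the pump backwards from its start or past the pointer. Leave everything else on the bench where it is.

Things in the scene. Friction and masses are not known exactly. Their poses are not given: they have to be found in the camera images.
- pump_stand: Fixed, bolted down. Round black base 230 mm across, three steel pillars, a black round plate 224 mm across at 150 to 164 mm height; an aluminium fuel pump with three radial heads hangs under the plate, its shaft points straight up. Origin: centre of the base's underside, on the wheel's vertical axis. Own +x points from the axis to the fixed pointer. The stand may be turned to any bearing.
- wheel_hub (a point): Point on the wheel's vertical axis, level with the top of its rim (0.220 m above the worktop). The dark grey hand wheel lies flat: round rim 16 mm thick, rim centre line of radius 74 mm, 164 mm overall, three spokes to a hub 38 mm across with a nut on top that ends 4 mm above the rim's top. A pale metal timing disc 198 mm across with black ticks every 10 degrees and one red mark turns with it, just below.
- wheel (a joint): Turn of the hand wheel in rad: 0 at the start (handle and red mark at the pointer), growing as it turns clockwise seen from above; one full turn is 6.283. It has no stop near there. Stiff enough to stay where it is left: about 0.35 N m of friction, some 5 N at the handle, does not coast.
- handle: The wheel's red plastic handle, standing upright on the rim 74 mm from the wheel's axis, on the same bearing as the red mark. Round, 17 mm across at the foot, 24 mm at its thickest (38 mm up), 52 mm tall. It spins freely on its own pin. Origin: centre of its foot, 2.5 mm above the rim's top; z up.
- handle_mid (a point): On the handle's axis, half-way up, 28.5 mm above the rim's top (0.2485 m above the worktop).
- handle_top (a point): Top end of the handle on its axis, 54.5 mm above the rim's top (0.2745 m above the worktop).
- pointer (a point): Tip of the fixed pointer: a yellow tip on a bent steel strip at the disc's edge, 86 mm from the wheel's axis, the strip's top 0.208 m above the worktop, below the rim's top.
- union_mid (a point): Centre of a loose brass union, standing, 28 mm across, 44 mm tall, near the stand. Leave alone.
- socket_mid (a point): Centre of a loose steel socket, standing, 30 mm across, 38 mm tall, near the stand. Leave alone.
- oil_bottle_mid (a point): Centre of an amber oil bottle, standing, 64 mm across, 165 mm tall. Leave alone.
- beaker_mid (a point): Centre of a clear plastic beaker, standing, 68 mm across, 110 mm tall. Leave alone.
- injector_mid (a point): Middle of a steel fuel injector lying on the bench, about 175 mm long, 29 mm thick. Leave alone.
- screwdriver_mid (a point): Middle of a red-handled screwdriver lying on the bench, 190 mm long. Leave alone.
- spanner_mid (a point): Middle of a steel spanner lying on the bench, 180 mm long. Leave alone.
- tray_mid (a point): Middle of a blue parts tray with small fittings in it, 150 x 200 x 45 mm. Leave alone.

How it is judged:
By the outcome, as a careful person would: the job done as asked, in the order asked, and still so for the second after the job is handed in, with the robot touching nothing.
It also fails if it takes over 56 s, if anything falls off the work surface, if the arm or the gripper's body presses on something with over 40 N, if the wrist force passes 120 N, or if a joint passes its speed limit or range.

ROBOT

A 6-joint arm with a two-finger parallel gripper is mounted at the origin on the work surface. World frame = base frame: x ahead of the robot, y to its left, z up, the work surface at z = 0. Lengths are in m, angles in rad, forces in N, time in s.
With the tool pointing down it reaches from about 0.35 to 1 m from the base axis. Payload 7.1 kg.
Tool frame: the origin (TCP) lies between the finger pads; the fingertips stand 8 mm ahead of it and the grasp point (between the pads) lies 11 mm behind it; y points along the fingers, x is the direction in which the jaws open and shut, and the axes are right-handed (so a half turn about y gives the same grasp; the last joint's range is limited). The gripper opens to 85 mm and grips with 20 to 120 N. Pads are 22 mm wide; open, the fingers measure 114 mm over their backs; the gripper's body (76 mm by 85 mm) begins 54 mm behind the grasp point. The pads swing forward as they close: fully open they stand 13 mm farther back than shut.
Start: joints at [-1.173, 0.423, 1.63, -0, 1.089, -0.019], TCP at [0.253, -0.571, 0.239] pointing down, gripper open.
Joint ranges: [-3, 3], [-0.9, 2.11], [0.09, 2.58], [-1.31, 4.45], [0.11, 2.69], [-2.54, 2.54]. Speed limits (rad/s): [2.39, 2.39, 3.01, 3.14, 3.14, 3.14].

INTERFACE

Orientations are given as a 3x3 rotation matrix whose columns are the frame's x, y, z axes.
In Python, from rig import robot gives the robot as it stands.
- The arm moves only by the tool move_arm, never from a script. Its argument "steps" is a list of rows, each a list of 2 entries, a list of its own where there are three numbers: the shift along the tool's x, y, z in m, then the turn about the tool's y in rad. In form: [[[x, y, z], turn], ...]. A call has 1 to 10 rows; each row shifts and turns the pose as measured when the row begins, along the tool's axes as they then stand; what a row does not reach is not made up. A row lasts 1/8 s, in which the tool goes at most 62.5 mm and 10.7 degrees, less where a joint would pass 70% of its speed; a pose out of reach is approached as far as the arm can. A call with a gripper value outside its range is refused whole. "fingers" is the finger opening in m, from 0 to 0.0854, set as the call begins (left out, the last holds). The fingers move at their own pace and stop on an object; the grip force is fixed at half the most. Time passes only in rows, so rows that do not move let the fingers close. It gives the time, the measured TCP pose, the force and the opening at its end, in the units of the state.
- robot.read_state(): the state, without advancing time (a new reading comes with each control period).
- robot.get_image(name): name is "scene" or "top" or "wrist"; returns (picture, depth): 400x640x3 uint8, red, green, blue; 400x640 float32, m along the optical axis (not along the pixel's ray), 0 where there is no reading.
- robot.camera_params(name): a dict with "fx", "fy", "cx", "cy" (pixels), "R" (3x3) and "t" (3): a world point X has camera coordinates R X + t. Camera axes: x right, y down, z forward; pixel columns grow to the right and rows downward; lengths in m; the calibration is good to about 2 mm. A picture is of the moment at which its call begins: read the wrist's pose just before it. camera_params takes no time and is no camera call; for the wrist camera it gives the pose at the moment of the call.
- robot.hand_in(): hands the job in, once; it reports no verdict.
Trained networks look in the newest picture that a camera, given by its name, has taken for a name from the list of things; names that differ only in an ending like _2 or _b are one class to them, and where a whole thing is asked for, a point or a joint stands for the part that bears it (a point fixed in the world has none). Each returns a list of dicts, best first, with "confidence" (0 to 1); they miss things now and then, are a little off and sometimes report something else, mostly with a low value. They report only what shows in the picture. A call takes as long as a camera call.
- robot.find_in(camera, thing): "centre" ([x, y, z] in m, in the coordinates of the camera as it stood for that picture, good to about 4 mm: the middle of the surface that is visible of it).
- robot.regions_of(camera, thing): "region" (400x640 bool, what is visible of it).
The state is a dict: "time_s": time; "joints": joint angles; "joint_velocities": joint speeds; "effort": joint torques, N m; "tool_pos": TCP position; "eef_rot": TCP orientation; "ft_force": force on the tool from outside, world axes, zero at the start; "ft_torque": the same for the moment, N m; "opening": finger opening in m.
Only numpy, scipy, OpenCV 4.12 (cv2) and the standard library are available. Lean on these libraries where they do the work, as an engineer would, in place of code of your own. Each camera call takes 0.05 s, during which the arm holds its last target.

## Working session

There is one attempt and no reset: what is moved stays moved. The work goes in short steps, Python scripts to look and compute and a tool call to move; the robot and the scene stay as the last step left them, time stands still between calls to the robot, and variables do not carry over. Pictures are saved under pics/ and viewed, and the job is handed in when it is done.

Besides the shell and the picture viewer there is one more tool, called after "Call:" as name(argument=value, ...) on one line, values as JSON. move_arm: Moves the arm, as the interface text tells. Its arguments: {"type":"object","properties":{"steps":{"type":"array","items":{"type":"array"}},"fingers":{"type":"number"}},"required":["steps"]}

```bash
mkdir -p pics; ls; python3 - <<'E'
from rig import robot
import numpy as np,cv2
s=robot.read_state()
for k in s: print(k,np.round(s[k],4).tolist())
for c in ["scene","top","wrist"]:
    p,d=robot.get_image(c); cv2.imwrite(f"pics/{c}0.png",p[:,:,::-1])
    q=robot.camera_params(c); R=np.array(q["R"]);t=np.array(q["t"])
    print(c,"pos",np.round(-R.T@t,3),q["fx"])
    if c!="wrist":
        for n in ["wheel_hub","handle","pointer","handle_top","pump_stand"]:
            for r in robot.find_in(c,n)[:2]:
                print(c,n,round(r["confidence"],2),np.round(R.T@(np.array(r["centre"])-t),4))
print(robot.read_state()["time_s"])
E
```

```text
pics
time_s 0.0
joints [-1.173, 0.4238, 1.6307, 0.0, 1.0886, -0.019]
joint_velocities [0.0018, -0.0, 0.0003, 0.0001, -0.0, 0.0004]
effort [0.002, -55.738, -28.1739, -0.0, 0.0073, -0.0]
tool_pos [0.2528, -0.571, 0.2385]
eef_rot [[0.4048, -0.0006, 0.9144], [-0.9144, 0.0014, 0.4048], [-0.0015, -1.0, 0.0]]
ft_force [-0.0163, -0.0988, 0.1708]
ft_torque [0.0285, -0.0054, 0.0026]
opening 0.0854
scene pos [ 1.253 -0.151  1.004] 369.06364944038046
scene wheel_hub 0.79 [0.5499 0.0863 0.1889]
scene handle 0.62 [0.5699 0.1517 0.262 ]
scene pointer 0.79 [0.5781 0.0757 0.1637]
scene pointer 0.25 [0.393  0.3498 0.0244]
scene handle_top 0.71 [0.3923 0.3454 0.0248]
scene handle_top 0.64 [0.5662 0.1516 0.2632]
scene pump_stand 0.74 [0.5746 0.0756 0.1637]
top pos [0.382 0.106 1.525] 382.51378576442363
top wheel_hub 0.59 [0.7696 0.109  0.0093]
top wheel_hub 0.42 [ 0.4388 -0.4018  0.0632]
top handle 0.73 [0.527  0.0836 0.1932]
top handle 0.56 [0.669  0.3464 0.0262]
top pointer 0.61 [0.5194 0.0844 0.1892]
top pump_stand 0.71 [0.5274 0.0867 0.1973]
top pump_stand 0.42 [0.3793 0.344  0.0254]
wrist pos [ 0.331 -0.538  0.373] 354.6254181876984
0.65
```

View pics.

View pics/scene0.png

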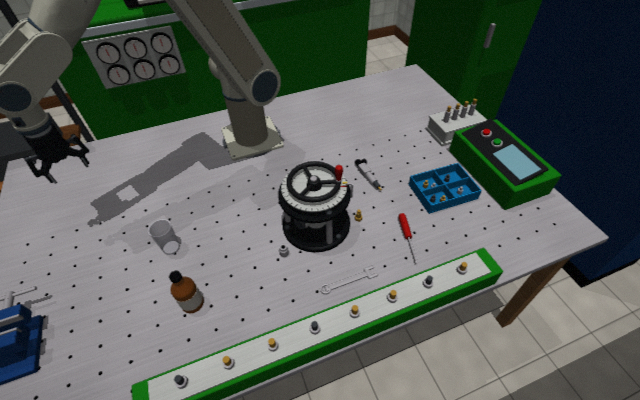

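View pics/top0.png

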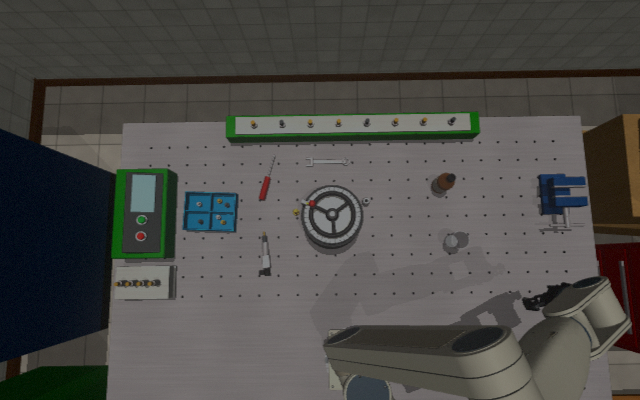

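View pics/wrist0.png

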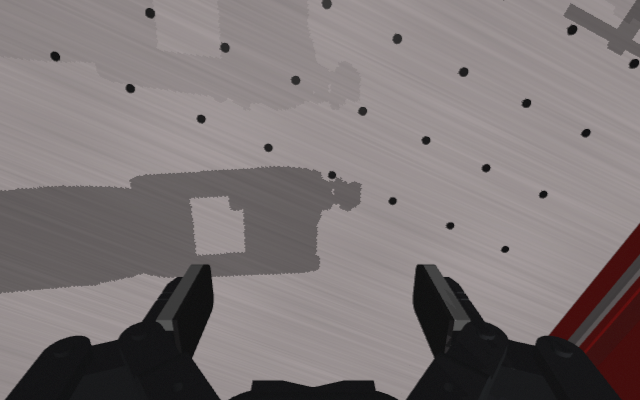

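```bash
cat > h.py <<'E'
from rig import robot
import numpy as np,cv2
def cam(c):
    q=robot.camera_params(c); return q,np.array(q["R"]),np.array(q["t"])
def atz(c,u,v,z,cc=None):
    q,R,t=cc or cam(c)
    d=R.T@np.array([(u-q["cx"])/q["fx"],(v-q["cy"])/q["fy"],1.]); o=-R.T@t
    return o+d*(z-o[2])/d[2]
def proj(c,X,cc=None):
    q,R,t=cc or cam(c)
    p=R@np.array(X)+t
    return np.array([q["cx"]+q["fx"]*p[0]/p[2],q["cy"]+q["fy"]*p[1]/p[2]])
E
python3 - <<'E'
from h import *
out=[]
for c,(x0,y0) in [("top",(282,169)),("scene",(265,150))]:
    p,d=robot.get_image(c); np.savez(f"{c}.npz",p=p,d=d)
    cr=p[y0:y0+100,x0:x0+100,::-1]
    out.append(cv2.resize(cr,None,fx=4,fy=4,interpolation=cv2.INTER_CUBIC))
    q,R,t=cam(c)
    hsv=cv2.cvtColor(p,cv2.COLOR_RGB2HSV).astype(int)
    yy,xx=np.mgrid[:400,:640]
    z=d; X=np.stack([(xx-q["cx"])/q["fx"]*z,(yy-q["cy"])/q["fy"]*z,z],-1)
    W=(X-t)@R
    near=(np.hypot(W[...,0]-.53,W[...,1]-.08)<.16)
    # disc/rim points
    m=near&(W[...,2]>.19)&(W[...,2]<.225)&(d>0)
    pts=W[m]; print(c,m.sum(),pts.min(0),pts.max(0),"mid",(pts.min(0)+pts.max(0))/2)
    red=near&(W[...,2]>.18)&((hsv[...,0]<8)|(hsv[...,0]>172))&(hsv[...,1]>150)
    print("red",red.sum(),np.argwhere(red).mean(0)[::-1],W[red].mean(0),W[red].max(0))
    for w,ij in zip(W[red],np.argwhere(red)): print(ij[::-1],np.round(w,3))
cv2.imwrite("pics/crop0.png",np.hstack(out))
E
```

```text
top 2163 [ 0.43333538 -0.01362853  0.19000469] [0.62775428 0.19271571 0.22497068] mid [0.53054483 0.08954359 0.20748769]
red 33 [397.15151515 227.45454545] [0.51118112 0.13975665 0.61588352] [0.56649631 0.16138361 1.52463176]
[310 201] [0.566 0.158 0.276]
[311 201] [0.566 0.154 0.278]
[312 201] [0.566 0.151 0.274]
[313 201] [0.566 0.148 0.274]
[310 202] [0.564 0.158 0.272]
[311 202] [0.562 0.154 0.282]
[312 202] [0.562 0.151 0.279]
[313 202] [0.563 0.148 0.275]
[314 202] [0.563 0.145 0.275]
[309 203] [0.56  0.161 0.271]
[310 203] [0.56  0.158 0.271]
[311 203] [0.559 0.155 0.277]
[312 203] [0.56  0.151 0.274]
[313 203] [0.56  0.148 0.272]
[314 203] [0.56  0.145 0.274]
[310 204] [0.556 0.158 0.276]
[311 204] [0.556 0.155 0.277]
[312 204] [0.556 0.151 0.275]
[313 204] [0.556 0.148 0.28 ]
[314 204] [0.556 0.145 0.273]
[310 205] [0.554 0.158 0.272]
[311 205] [0.553 0.155 0.274]
[312 205] [0.553 0.151 0.275]
[313 205] [0.553 0.148 0.274]
[630 248] [0.382 0.106 1.525]
[617 276] [0.382 0.106 1.525]
[610 280] [0.382 0.106 1.525]
[613 287] [0.382 0.106 1.525]
[620 287] [0.382 0.106 1.525]
[635
[... 2583 characters left out ...]
149 0.244]
[338 176] [0.568 0.153 0.241]
[339 176] [0.57  0.155 0.242]
[340 176] [0.569 0.159 0.239]
[336 177] [0.567 0.147 0.237]
[337 177] [0.569 0.15  0.238]
[338 177] [0.571 0.152 0.239]
[339 177] [0.571 0.155 0.239]
[340 177] [0.567 0.16  0.232]
[336 178] [0.563 0.149 0.229]
[337 178] [0.57  0.149 0.235]
[338 178] [0.57  0.153 0.234]
[339 178] [0.572 0.155 0.235]
[340 178] [0.566 0.161 0.227]
[337 179] [0.566 0.151 0.227]
[338 179] [0.568 0.153 0.228]
[339 179] [0.572 0.155 0.231]
[340 179] [0.568 0.16  0.226]
[338 180] [0.569 0.153 0.225]
[342 186] [0.569 0.166 0.193]
[343 186] [0.57  0.169 0.194]
[344 186] [0.57  0.172 0.192]
[345 186] [0.573 0.174 0.194]
[346 186] [0.573 0.177 0.193]
```

View pics/crop0.png

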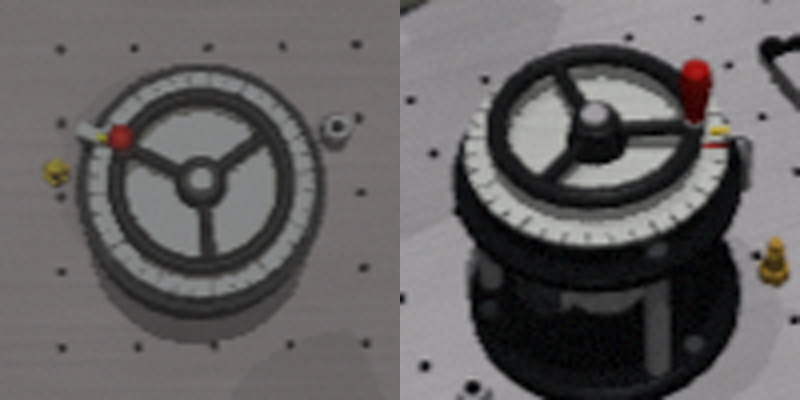

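```bash
cat >> h.py <<'E'
def bilin(g,P):
    return cv2.remap(g.astype(np.float32),P[:,0].astype(np.float32)[None],P[:,1].astype(np.float32)[None],cv2.INTER_LINEAR)[0]
def projN(X,cc):
    q,R,t=cc; p=X@R.T+t
    return np.stack([q["cx"]+q["fx"]*p[:,0]/p[:,2],q["cy"]+q["fy"]*p[:,1]/p[:,2]],1)
E
python3 - <<'E'
from h import *
from scipy.optimize import minimize
a=np.linspace(0,2*np.pi,240,endpoint=False)
def score(c,g,cc,x,y):
    # rim dark at centreline r=.074 (z=.22), pale just outside .0905 & inside at disc level
    def ring(r,z): 
        return bilin(g,projN(np.stack([x+r*np.cos(a),y+r*np.sin(a),0*a+z],1),cc)).mean()
    return ring(.074,.219)*2-ring(.092,.197)
for c in ["top","scene"]:
    f=np.load(c+".npz"); g=cv2.cvtColor(f["p"],cv2.COLOR_RGB2GRAY); cc=cam(c)
    best=min(((score(c,g,cc,x,y),x,y) for x in np.arange(.505,.555,.002) for y in np.arange(.065,.11,.002)))
    print(c,best)
    print(" proj",proj(c,[best[1],best[2],.22],cc))
print(atz("top",282+201/4,169+178/4,.224),atz("top",282+121/4,169+137/4,.2745), "ptr",atz("top",282+101/4,169+137/4,.208))
print(atz("scene",265+597/4,150+112/4,.224),atz("scene",265+696/4,150+68/4,.2745),"ptr",atz("scene",265+710/4,150+130/4,.208))
E
```

```text
top (np.float32(-33.099976), np.float64(0.527), np.float64(0.08700000000000002))
 proj [331.43905294 214.39342482]
scene (np.float32(-60.39238), np.float64(0.539), np.float64(0.08700000000000002))
 proj [313.32600643 180.67073288]
[0.52958498 0.08423217 0.224     ] [0.55891747 0.15049541 0.2745    ] ptr [0.56861263 0.17022661 0.208     ]
[0.6475246  0.36182886 0.224     ] [0.67643486 0.41463564 0.2745    ] ptr [0.68333429 0.43904787 0.208     ]
```

```bash
cat >> h.py <<'E'
def heading(R): R=np.array(R); return np.arctan2(R[1,2],R[0,2])
def plan(wps,s=None):
    """wps: list of (x,y,z,heading) targets, one per row -> rows in tool frame (tool y assumed down)"""
    s=s or robot.read_state(); p=np.array(s["tool_pos"]); h=heading(s["eef_rot"]); rows=[]
    for x,y,z,hd in wps:
        d=np.array([x,y,z])-p; zt=np.array([np.cos(h),np.sin(h),0]); yt=np.array([0,0,-1.]); xt=np.cross(yt,zt)
        dh=(hd-h+np.pi)%(2*np.pi)-np.pi
        rows.append([[round(float(d@v),4) for v in (xt,yt,zt)],round(float(-dh),3)])
        p=np.array([x,y,z]); h=hd
    return rows
def st():
    s=robot.read_state()
    print("t",round(float(s["time_s"]),2),"pos",np.round(s["tool_pos"],4),"head",round(np.degrees(heading(s["eef_rot"])),1),"ydown",np.round(np.array(s["eef_rot"])[:,1],3),"j",np.round(s["joints"],2),"F",np.round(s["ft_force"],1),"T",np.round(s["ft_torque"],2),"op",round(float(s["opening"]),4))
E
python3 - <<'E'
from h import *
st()
cs=cam("scene")
print(atz("scene",265+197/4,150+112/4,.224),atz("scene",265+296/4,150+68/4,.2745),"ptr",atz("scene",265+310/4,150+130/4,.208))
q,R,t=cam("wrist"); print("wrist axis",R[2])
p0=np.array([.2528,-.571,.2385]);p1=np.array([.608,.05,.40])
N=14
w=[]
for i in range(1,N+1):
    f=i/N; w.append((*(p0+(p1-p0)*[f,f,min(1,f*2)]),np.radians(23.9+132*f)))
for r in plan(w): print(r)
E
```

```text
t 0.75 pos [ 0.253  -0.5715  0.2394] head 23.9 ydown [-0. -0. -1.] j [-1.17  0.42  1.63 -0.    1.09 -0.02] F [ 0.3 -0.9  0.2] T [-0.   -0.04 -0.  ] op 0.0851
[0.53353839 0.09215909 0.224     ] [0.56695473 0.15631907 0.2745    ] ptr [0.56877708 0.16774107 0.208     ]
wrist axis [-0.30131383 -0.13361786 -0.94411665]
[[-0.0308, -0.0222, 0.0411], -0.165]
[[-0.0231, -0.0231, 0.0456], -0.165]
[[-0.0153, -0.0231, 0.0487], -0.165]
[[-0.0072, -0.0231, 0.0506], -0.165]
[[0.0012, -0.0231, 0.0511], -0.165]
[[0.0096, -0.0231, 0.0502], -0.165]
[[0.0177, -0.0231, 0.0479], -0.165]
[[0.0253, 0.0, 0.0444], -0.165]
[[0.0322, 0.0, 0.0397], -0.165]
[[0.0383, 0.0, 0.0338], -0.165]
[[0.0433, 0.0, 0.0271], -0.165]
[[0.0472, 0.0, 0.0197], -0.165]
[[0.0498, 0.0, 0.0117], -0.165]
[[0.051, 0.0, 0.0034], -0.165]
```

Call:
move_arm(steps=[[[-0.031, -0.022, 0.041], -0.165], [[-0.023, -0.023, 0.046], -0.165], [[-0.015, -0.023, 0.049], -0.165], [[-0.007, -0.023, 0.051], -0.165], [[0.001, -0.023, 0.051], -0.165], [[0.01, -0.023, 0.05], -0.165], [[0.018, -0.023, 0.048], -0.165], [[0.025, 0, 0.044], -0.165], [[0.032, 0, 0.04], -0.165], [[0.038, 0, 0.034], -0.165]], fingers=0)

```text
time_s: 2.0
tool_pos: [0.5027, -0.1107, 0.4066]
eef_rot: [[0.856, 0.007, -0.517], [0.517, -0.001, 0.856], [0.005, -1.0, -0.005]]
ft_force: [1.2, -0.7, -0.1]
opening: 0.0002
```

```bash
python3 - <<'E'
from h import *
st()
s=robot.read_state();p0=np.array(s["tool_pos"]);h0=np.degrees(heading(s["eef_rot"]));p1=np.array([.59,.06,.40])
N=6
for r in plan([(*(p0+(p1-p0)*i/N),np.radians(h0+(156-h0)*i/N)) for i in range(1,N+1)]): print(r)
E
```

```text
t 2.0 pos [ 0.5027 -0.1107  0.4066] head 121.1 ydown [ 0.007 -0.001 -1.   ] j [-0.24  0.09  1.68  0.    1.36 -0.78] F [ 1.2 -0.7 -0.1] T [-0.02  0.01  0.05] op 0.0002
[[0.0272, 0.0011, 0.0168], -0.101]
[[0.0287, 0.0011, 0.014], -0.101]
[[0.03, 0.0011, 0.011], -0.101]
[[0.031, 0.0011, 0.0079], -0.101]
[[0.0316, 0.0011, 0.0047], -0.101]
[[0.0319, 0.0011, 0.0015], -0.101]
```

Call:
move_arm(steps=[[[0.027, 0.001, 0.017], -0.101], [[0.029, 0.001, 0.014], -0.101], [[0.03, 0.001, 0.011], -0.101], [[0.031, 0.001, 0.008], -0.101], [[0.032, 0.001, 0.005], -0.101], [[0.032, 0.001, 0.002], -0.101], [[0, 0, 0], 0]])

```text
time_s: 2.88
tool_pos: [0.5908, 0.0716, 0.4013]
eef_rot: [[0.384, 0.008, -0.923], [0.923, -0.001, 0.384], [0.002, -1.0, -0.008]]
ft_force: [-0.3, 0.3, -1.1]
opening: 0.0003
```

```bash
python3 - <<'E'
from h import *
st()
cc=cam("wrist")
p,d=robot.get_image("wrist"); np.savez("w1.npz",p=p,d=d,R=cc[1],t=cc[2])
cv2.imwrite("pics/w1.png",p[:,:,::-1])
for n in ["wheel_hub","handle","handle_top","pointer"]:
    for r in robot.find_in("wrist",n)[:2]:
        print(n,round(r["confidence"],2),np.round(cc[1].T@(np.array(r["centre"])-cc[2]),4))
E
```

```text
t 2.88 pos [0.5908 0.0716 0.4013] head 157.4 ydown [ 0.008 -0.001 -1.   ] j [ 0.1   0.23  1.52 -0.    1.38 -1.07] F [-0.3  0.3 -1.1] T [ 0.   -0.02 -0.01] op 0.0003
wheel_hub 0.61 [0.5279 0.0885 0.1899]
handle 0.58 [0.5573 0.1543 0.2735]
handle_top 0.68 [0.5605 0.1494 0.2714]
pointer 0.91 [0.529  0.0829 0.1838]
```

View pics/w1.png

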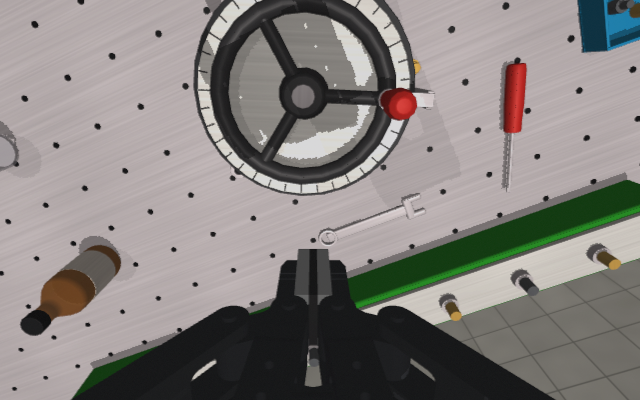

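```bash
cat >> h.py <<'E'
def fitrim(g,cc,x0,y0,w=.014):
    from scipy.optimize import minimize
    a=np.linspace(0,2*np.pi,300,endpoint=False)
    g=cv2.GaussianBlur(g,(0,0),1)
    def sc(x,y):
        def ring(r,z): return np.median(bilin(g,projN(np.stack([x+r*np.cos(a),y+r*np.sin(a),0*a+z],1),cc)).clip(0,120).reshape(-1,10).mean(1)) if 0 else bilin(g,projN(np.stack([x+r*np.cos(a),y+r*np.sin(a),0*a+z],1),cc)).clip(0,120).mean()
        return ring(.070,.2185)+ring(.078,.2185)+ring(.074,.220)-ring(.0955,.197)-ring(.090,.197)
    return min((sc(x,y),x,y) for x in np.arange(x0-w,x0+w,.001) for y in np.arange(y0-w,y0+w,.001))
E
python3 - <<'E'
from h import *
f=np.load("w1.npz"); q=robot.camera_params("wrist"); cc=(q,f["R"],f["t"]); p=f["p"]
g=cv2.cvtColor(p,cv2.COLOR_RGB2GRAY)
print("rim",fitrim(g,cc,.53,.087))
for c in ["top","scene"]:
    ff=np.load(c+".npz"); print(c,fitrim(cv2.cvtColor(ff["p"],cv2.COLOR_RGB2GRAY),cam(c),.53,.087))
print("nut",atz("",303,97,.224,cc),"ht",atz("",402,103,.2745,cc))
hsv=cv2.cvtColor(p,cv2.COLOR_RGB2HSV).astype(int)
red=((hsv[...,0]<8)|(hsv[...,0]>172))&(hsv[...,1]>150); red[:,450:]=0
v,u=np.nonzero(red); print("red",u.min(),u.max(),v.min(),v.max(),u.mean(),v.mean())
big=cv2.resize(p[70:140,340:460,::-1],None,fx=6,fy=6,interpolation=cv2.INTER_CUBIC); cv2.imwrite("pics/w1c.png",big)
E
```

```text
rim (np.float32(-47.01055), np.float64(0.529), np.float64(0.08800000000000001))
top (np.float32(-63.266335), np.float64(0.529), np.float64(0.08600000000000001))
scene (np.float32(-75.77318), np.float64(0.538), np.float64(0.08800000000000001))
nut [0.53047647 0.08705371 0.224     ] ht [0.55833245 0.1533732  0.2745    ]
red 381 416 88 119 398.59179019384266 103.19840364880274
```

View pics/w1c.png

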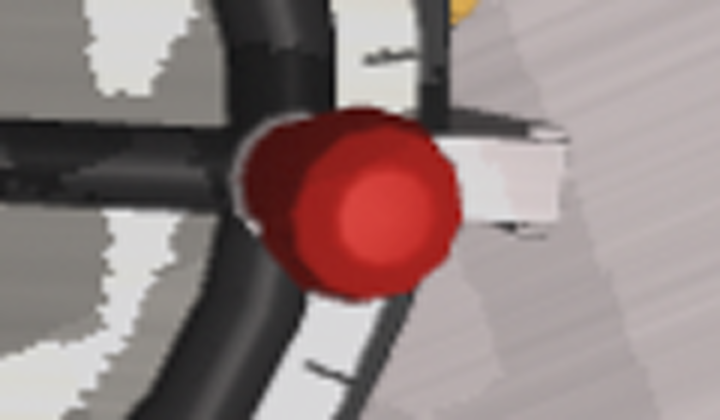

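```bash
cat >> h.py <<'E'
HUB=np.array([.530,.087])
def P(th,b,z,off=90):
    """th deg handle bearing, b lag m, off: tool heading - th in deg (+90 phase A, -90 phase B)"""
    a=np.radians(th); xy=HUB+.074*np.array([np.cos(a),np.sin(a)])-b*np.array([np.sin(a),-np.cos(a)])
    return np.array([*xy,z,np.radians(th+off)])
def line(tgt,N,s=None):
    s=s or robot.read_state(); p0=np.array(s["tool_pos"]);h0=heading(s["eef_rot"]); dh=(tgt[3]-h0+np.pi)%(2*np.pi)-np.pi
    return [(*(p0+(tgt[:3]-p0)*i/N),h0+dh*i/N) for i in range(1,N+1)]
E
python3 - <<'E'
from h import *
f=np.load("w1.npz"); q=robot.camera_params("wrist"); cc=(q,f["R"],f["t"])
print("ht",atz("",403,105,.2745,cc),"strip",atz("",425,100,.208,cc),atz("",425,100,.206,cc))
w=line(P(67,.040,.30),5); print(P(67,.04,.3))
for r in plan(w): print(r)
E
```

```text
ht [0.55993798 0.15360772 0.2745    ] strip [0.57574855 0.18588908 0.208     ] [0.57614285 0.18639302 0.206     ]
[0.52209391 0.1707466  0.3        2.74016693]
[[0.0135, 0.0204, 0.0204], 0.001]
[[0.0135, 0.0204, 0.0204], 0.001]
[[0.0134, 0.0204, 0.0204], 0.001]
[[0.0134, 0.0204, 0.0205], 0.001]
[[0.0134, 0.0204, 0.0205], 0.001]
```

Call:
move_arm(steps=[[[0.0135, 0.019, 0.0205], 0], [[0.0135, 0.02, 0.0205], 0], [[0.0135, 0.02, 0.0205], 0], [[0.0135, 0.02, 0.0205], 0], [[0.0135, 0.02, 0.0205], 0.01], [[0, 0, 0], 0]])

```text
time_s: 3.88
tool_pos: [0.5214, 0.1678, 0.3013]
eef_rot: [[0.408, 0.013, -0.913], [0.913, -0.002, 0.408], [0.003, -1.0, -0.013]]
ft_force: [-0.2, -1.5, -0.4]
opening: 0.0001
```

```bash
python3 - <<'E'
from h import *
st()
w=line(P(66,.042,.238),5); print(P(66,.042,.238))
for r in plan(w): print(r)
E
```

```text
t 3.88 pos [0.5214 0.1678 0.3013] head 155.9 ydown [ 0.013 -0.002 -1.   ] j [ 0.29  0.24  1.75 -0.01  1.15 -0.85] F [-0.2 -1.5 -0.4] T [-0.02  0.02  0.04] op 0.0001
[0.5217296  0.1716853  0.238      2.72271363]
[[0.0007, 0.0127, 0.0003], -0.0]
[[0.0007, 0.0127, 0.0003], -0.0]
[[0.0007, 0.0127, 0.0003], -0.0]
[[0.0007, 0.0127, 0.0003], -0.0]
[[0.0007, 0.0127, 0.0003], -0.0]
```

Call:
move_arm(steps=[[[0.001, 0.013, 0], 0], [[0.001, 0.013, 0], 0], [[0.001, 0.013, 0], 0], [[0.001, 0.013, 0], 0], [[0.001, 0.012, 0], 0], [[0, 0, 0], 0]])

```text
time_s: 4.62
tool_pos: [0.5268, 0.17, 0.2343]
eef_rot: [[0.411, 0.016, -0.911], [0.911, -0.002, 0.411], [0.004, -1.0, -0.015]]
ft_force: [-0.1, -0.6, -0.5]
opening: -0.0001
```

```bash
python3 - <<'E'
from h import *
st()
out=[]
for c,(x0,y0) in [("top",(282,169)),("scene",(265,130))]:
    p,d=robot.get_image(c)
    out.append(cv2.resize(p[y0:y0+100,x0:x0+100,::-1],None,fx=4,fy=4,interpolation=cv2.INTER_CUBIC))
cv2.imwrite("pics/a1.png",np.hstack(out))
p,d=robot.get_image("wrist"); cv2.imwrite("pics/w2.png",p[:,:,::-1])
E
```

```text
t 4.62 pos [0.5268 0.17   0.2343] head 155.7 ydown [ 0.016 -0.002 -1.   ] j [ 0.29  0.32  1.8  -0.01  1.01 -0.85] F [-0.1 -0.6 -0.5] T [ 0.   -0.   -0.01] op -0.0001
```

View pics/a1.png

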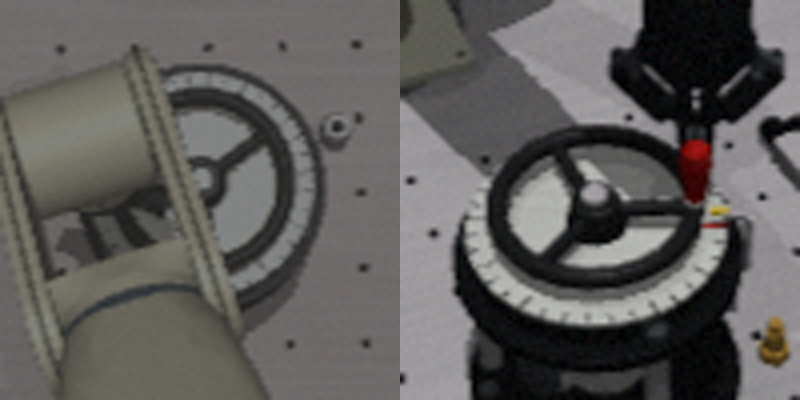

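View pics/w2.png

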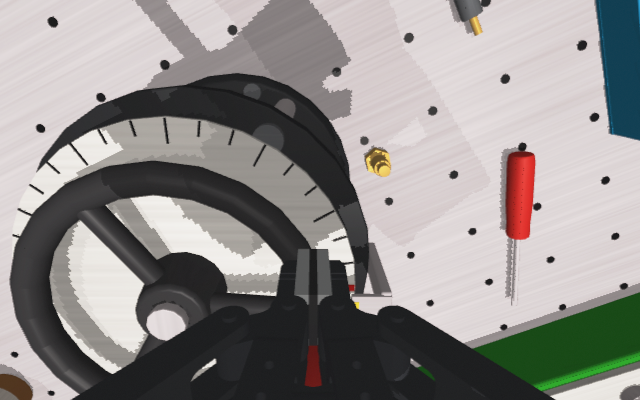

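```bash
cat > pa.py <<'E'
import sys
from h import *
# usage: pa.py phase step_deg n b
ph=sys.argv[1]; step=float(sys.argv[2]); n=int(sys.argv[3]); b=float(sys.argv[4]); z=float(sys.argv[5]) if len(sys.argv)>5 else .240
off=90 if ph=="A" else -90
s=robot.read_state(); st()
v=np.array(s["tool_pos"][:2])-HUB; phi=np.degrees(np.arctan2(v[1],v[0])); th=phi-np.degrees(np.arctan2(b,.074))
hd=np.degrees(heading(s["eef_rot"])); print("rho",round(np.hypot(*v)*1e3,1),"nominal",round(np.hypot(.074,b)*1e3,1),"theta(if contact)",round(th,1),"mod360",round(th%360-360,1),"head err",round((hd-th-off+180)%360-180,1))
p0=np.array(s["tool_pos"]); e=p0[:3]-P(th,b,z,off)[:3]; eh=np.radians((hd-th-off+180)%360-180)
w=[]
for k in range(1,n+1):
    q=P(th-step*k,b,z,off); f=max(0,1-k/min(n,5)); q[:3]+=e*f; q[3]+=eh*f; w.append(q)
for r in plan(w,s): print(r)
E
python3 pa.py A 1.2 4 .024; python3 pa.py A 2.5 10 .024 
```

```text
t 4.78 pos [0.5276 0.1702 0.2359] head 155.7 ydown [ 0.018 -0.002 -1.   ] j [ 0.29  0.32  1.8  -0.01  1.01 -0.85] F [0.2 0.3 0.2] T [0.04 0.01 0.02] op -0.0002
rho 83.3 nominal 77.8 theta(if contact) 73.7 mod360 -286.3 head err -8.0
[[-0.0005, -0.001, -0.0021], -0.014]
[[-0.0006, -0.001, -0.0021], -0.014]
[[-0.0007, -0.001, -0.0021], -0.014]
[[-0.0007, -0.001, -0.0021], -0.014]
t 4.78 pos [0.5276 0.1702 0.2359] head 155.7 ydown [ 0.018 -0.002 -1.   ] j [ 0.29  0.32  1.8  -0.01  1.01 -0.85] F [0.2 0.3 0.2] T [0.04 0.01 0.02] op -0.0002
rho 83.3 nominal 77.8 theta(if contact) 73.7 mod360 -286.3 head err -8.0
[[0.0004, -0.0008, -0.0036], 0.016]
[[0.0004, -0.0008, -0.0036], 0.016]
[[0.0003, -0.0008, -0.0037], 0.016]
[[0.0002, -0.0008, -0.0037], 0.016]
[[0.0001, -0.0008, -0.0038], 0.016]
[[0.001, 0.0, -0.0033], 0.044]
[[0.001, 0.0, -0.0033], 0.044]
[[0.001, 0.0, -0.0033], 0.044]
[[0.001, 0.0, -0.0033], 0.044]
[[0.001, 0.0, -0.0033], 0.044]
```

Call:
move_arm(steps=[[[0, -0.001, -0.0025], 0.01], [[0, -0.001, -0.0025], 0.01], [[0, -0.001, -0.0025], 0.01], [[0, -0.001, -0.003], 0.01], [[0, 0, -0.003], 0.02], [[0.001, 0, -0.003], 0.04], [[0.001, 0, -0.003], 0.04], [[0.001, 0, -0.003], 0.04]])

```text
time_s: 5.78
tool_pos: [0.5482, 0.1633, 0.2421]
eef_rot: [[0.576, 0.015, -0.817], [0.817, 0.001, 0.577], [0.009, -1.0, -0.011]]
ft_force: [-4.7, 3.2, 2.7]
opening: 0.0003
```

```bash
cat > snap.py <<'E'
import sys
from h import *
n=sys.argv[1]
out=[]
for c,(x0,y0) in [("scene",(265,130))]:
    p,d=robot.get_image(c)
    out.append(cv2.resize(p[y0:y0+100,x0:x0+100,::-1],None,fx=5,fy=5,interpolation=cv2.INTER_CUBIC))
cv2.imwrite(f"pics/{n}.png",np.hstack(out))
E
python3 pa.py A 2.5 10 .024; python3 snap.py a2
```

```text
t 5.78 pos [0.5482 0.1633 0.2421] head 144.8 ydown [ 0.015  0.001 -1.   ] j [ 0.27  0.34  1.76 -0.    1.03 -0.68] F [-4.7  3.2  2.7] T [0.42 0.56 0.01] op 0.0003
rho 78.5 nominal 77.8 theta(if contact) 58.6 mod360 -301.4 head err -3.8
[[0.0011, 0.0004, -0.0032], 0.03]
[[0.001, 0.0004, -0.0032], 0.03]
[[0.001, 0.0004, -0.0033], 0.03]
[[0.0009, 0.0004, -0.0033], 0.03]
[[0.0009, 0.0004, -0.0033], 0.03]
[[0.001, 0.0, -0.0033], 0.044]
[[0.001, 0.0, -0.0033], 0.044]
[[0.001, 0.0, -0.0033], 0.044]
[[0.001, 0.0, -0.0033], 0.044]
[[0.001, 0.0, -0.0033], 0.044]
```

View pics/a2.png

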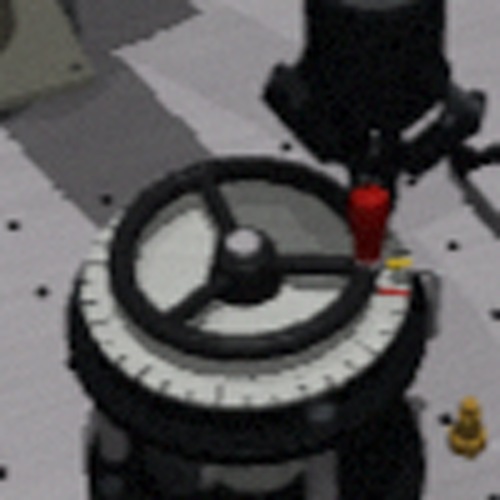

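Call:
move_arm(steps=[[[0.001, 0, -0.0033], 0.03], [[0.001, 0, -0.0033], 0.03], [[0.001, 0, -0.0033], 0.03], [[0.001, 0, -0.0033], 0.03], [[0.001, 0, -0.0033], 0.03], [[0.001, 0, -0.0033], 0.044], [[0.001, 0, -0.0033], 0.044], [[0.001, 0, -0.0033], 0.044], [[0.001, 0, -0.0033], 0.044], [[0.001, 0, -0.0033], 0.044]])

```text
time_s: 7.08
tool_pos: [0.5799, 0.1483, 0.2422]
eef_rot: [[0.845, 0.013, -0.535], [0.535, 0.004, 0.845], [0.013, -1.0, -0.003]]
ft_force: [-3.0, 4.0, 1.8]
opening: 0.0
```

```bash
python3 pa.py A 2.5 10 .024; python3 snap.py a3
```

```text
t 7.08 pos [0.5799 0.1483 0.2422] head 122.3 ydown [ 0.013  0.004 -1.   ] j [ 0.23  0.38  1.7   0.    1.06 -0.34] F [-3.   4.   1.8] T [0.6  0.37 0.06] op 0.0
rho 79.0 nominal 77.8 theta(if contact) 32.9 mod360 -327.1 head err -0.6
[[0.0008, 0.0004, -0.0033], 0.042]
[[0.0008, 0.0004, -0.0033], 0.042]
[[0.0008, 0.0004, -0.0033], 0.042]
[[0.0008, 0.0004, -0.0034], 0.042]
[[0.0008, 0.0004, -0.0034], 0.042]
[[0.001, 0.0, -0.0033], 0.044]
[[0.001, 0.0, -0.0033], 0.044]
[[0.001, 0.0, -0.0033], 0.044]
[[0.001, 0.0, -0.0033], 0.044]
[[0.001, 0.0, -0.0033], 0.044]
```

View pics/a3.png

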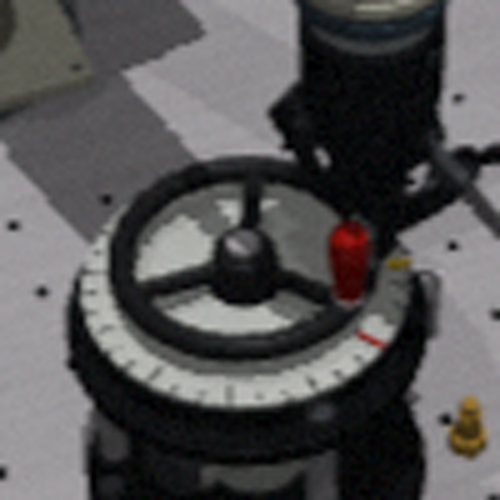

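Working as planned, the handle moved on to about 33° bearing. I increase the speed slightly.

Call:
move_arm(steps=[[[0.0009, 0, -0.0036], 0.046], [[0.0009, 0, -0.0036], 0.046], [[0.0009, 0, -0.0036], 0.046], [[0.0009, 0, -0.0036], 0.046], [[0.0009, 0, -0.0036], 0.046], [[0.001, 0, -0.0036], 0.046], [[0.001, 0, -0.0036], 0.046], [[0.001, 0, -0.0036], 0.046], [[0.001, 0, -0.0036], 0.046], [[0.001, 0, -0.0036], 0.046]])

```text
time_s: 8.38
tool_pos: [0.6066, 0.1195, 0.2424]
eef_rot: [[0.996, 0.022, -0.086], [0.086, 0.01, 0.996], [0.023, -1.0, 0.008]]
ft_force: [-0.9, 5.2, 0.0]
opening: -0.0004
```

```bash
python3 pa.py A 2.8 10 .024
```

```text
t 8.38 pos [0.6066 0.1195 0.2424] head 94.9 ydown [ 0.022  0.01  -1.   ] j [0.17 0.4  1.66 0.01 1.06 0.08] F [-0.9  5.2  0. ] T [ 0.76  0.11 -0.02] op -0.0004
rho 83.2 nominal 77.8 theta(if contact) 5.1 mod360 -354.9 head err -0.1
[[0.0001, 0.0005, -0.004], 0.048]
[[0.0001, 0.0005, -0.004], 0.048]
[[0.0001, 0.0005, -0.0041], 0.048]
[[0.0001, 0.0005, -0.0041], 0.048]
[[0.0001, 0.0005, -0.0042], 0.048]
[[0.0011, 0.0, -0.0036], 0.049]
[[0.0011, 0.0, -0.0036], 0.049]
[[0.0011, 0.0, -0.0036], 0.049]
[[0.0011, 0.0, -0.0036], 0.049]
[[0.0011, 0.0, -0.0036], 0.049]
```

Call:
move_arm(steps=[[[-0.0003, 0.0005, -0.004], 0.048], [[-0.0003, 0.0005, -0.004], 0.048], [[-0.0003, 0.0005, -0.004], 0.048], [[-0.0003, 0.0005, -0.004], 0.048], [[-0.0003, 0.0005, -0.004], 0.048], [[0.0007, 0, -0.0036], 0.048], [[0.0007, 0, -0.0036], 0.048], [[0.0007, 0, -0.0036], 0.048], [[0.0007, 0, -0.0036], 0.048], [[0.0007, 0, -0.0036], 0.048]])

```text
time_s: 9.62
tool_pos: [0.6163, 0.0834, 0.2429]
eef_rot: [[0.916, 0.05, 0.399], [-0.4, 0.017, 0.916], [0.039, -0.999, 0.035]]
ft_force: [2.0, 4.4, -1.3]
opening: -0.0001
```

```bash
python3 pa.py A 2.8 10 .024;python3 snap.py a4
```

```text
t 9.62 pos [0.6163 0.0834 0.2429] head 66.5 ydown [ 0.05   0.017 -0.999] j [0.11 0.39 1.67 0.01 1.03 0.51] F [ 2.   4.4 -1.3] T [ 0.68 -0.32 -0.01] op -0.0001
rho 86.4 nominal 77.8 theta(if contact) -20.4 mod360 -20.4 head err -3.2
[[-0.0003, 0.0006, -0.0042], 0.038]
[[-0.0003, 0.0006, -0.0043], 0.038]
[[-0.0004, 0.0006, -0.0043], 0.038]
[[-0.0004, 0.0006, -0.0044], 0.038]
[[-0.0004, 0.0006, -0.0045], 0.038]
[[0.0011, 0.0, -0.0036], 0.049]
[[0.0011, 0.0, -0.0036], 0.049]
[[0.0011, 0.0, -0.0036], 0.049]
[[0.0011, 0.0, -0.0036], 0.049]
[[0.0011, 0.0, -0.0036], 0.049]
```

View pics/a4.png

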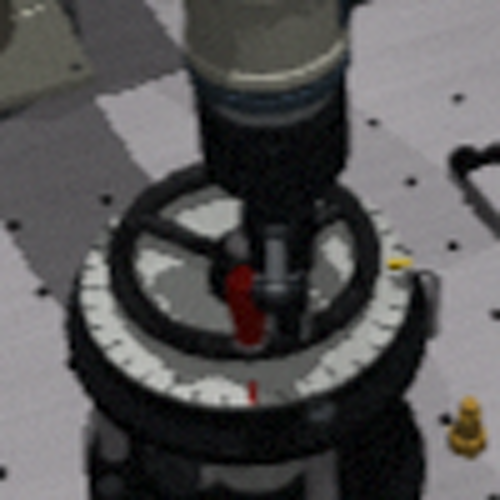

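Call:
move_arm(steps=[[[-0.0012, 0.0005, -0.0042], 0.042], [[-0.0012, 0.0005, -0.0042], 0.042], [[-0.0012, 0.0005, -0.0042], 0.042], [[-0.0012, 0.0005, -0.0042], 0.042], [[-0.0012, 0.0005, -0.0042], 0.042], [[0, 0, -0.0036], 0.049], [[0, 0, -0.0036], 0.049], [[0, 0, -0.0036], 0.049]])

```text
time_s: 10.68
tool_pos: [0.6049, 0.0591, 0.2431]
eef_rot: [[0.71, 0.076, 0.7], [-0.703, 0.018, 0.711], [0.041, -0.997, 0.066]]
ft_force: [3.3, 4.0, -0.9]
opening: 0.0001
```

```bash
python3 pa.py A 2.8 10 .024
```

```text
t 10.68 pos [0.6049 0.0591 0.2431] head 45.4 ydown [ 0.076  0.018 -0.997] j [0.07 0.36 1.72 0.02 0.99 0.84] F [ 3.3  4.  -0.9] T [ 0.52 -0.54  0.06] op 0.0001
rho 80.0 nominal 77.8 theta(if contact) -38.4 mod360 -38.4 head err -6.2
[[0.0011, 0.0006, -0.0037], 0.027]
[[0.001, 0.0006, -0.0037], 0.027]
[[0.0009, 0.0006, -0.0038], 0.027]
[[0.0009, 0.0006, -0.0038], 0.027]
[[0.0008, 0.0006, -0.0038], 0.027]
[[0.0011, 0.0, -0.0036], 0.049]
[[0.0011, 0.0, -0.0036], 0.049]
[[0.0011, 0.0, -0.0036], 0.049]
[[0.0011, 0.0, -0.0036], 0.049]
[[0.0011, 0.0, -0.0036], 0.049]
```

```bash
python3 pa.py A 4 9 .024
```

```text
t 10.68 pos [0.6049 0.0591 0.2431] head 45.4 ydown [ 0.076  0.018 -0.997] j [0.07 0.36 1.72 0.02 0.99 0.84] F [ 3.3  4.  -0.9] T [ 0.52 -0.54  0.06] op 0.0001
rho 80.0 nominal 77.8 theta(if contact) -38.4 mod360 -38.4 head err -6.2
[[0.0016, 0.0006, -0.0052], 0.048]
[[0.0015, 0.0006, -0.0053], 0.048]
[[0.0014, 0.0006, -0.0053], 0.048]
[[0.0013, 0.0006, -0.0054], 0.048]
[[0.0012, 0.0006, -0.0054], 0.048]
[[0.0015, 0.0, -0.0052], 0.07]
[[0.0015, 0.0, -0.0052], 0.07]
[[0.0015, 0.0, -0.0052], 0.07]
[[0.0015, 0.0, -0.0052], 0.07]
```

Call:
move_arm(steps=[[[0.001, 0, -0.0052], 0.052], [[0.001, 0, -0.0053], 0.052], [[0.001, 0, -0.0053], 0.052], [[0.001, 0, -0.0053], 0.052], [[0.001, 0, -0.0053], 0.052], [[0.001, 0, -0.0052], 0.07], [[0.001, 0, -0.0052], 0.07], [[0.001, -0.0003, -0.0052], 0.07]])

```text
time_s: 11.68
tool_pos: [0.5855, 0.0263, 0.2436]
eef_rot: [[0.303, 0.101, 0.948], [-0.953, 0.016, 0.303], [0.016, -0.995, 0.101]]
ft_force: [4.8, 1.5, -3.6]
opening: 0.0001
```

```bash
python3 pa.py A 4 9 .024; python3 snap.py a5
```

```text
t 11.68 pos [0.5855 0.0263 0.2436] head 17.7 ydown [ 0.101  0.016 -0.995] j [0.02 0.32 1.78 0.02 0.94 1.27] F [ 4.8  1.5 -3.6] T [ 0.25 -0.63 -0.  ] op 0.0001
rho 82.2 nominal 77.8 theta(if contact) -65.5 mod360 -65.5 head err -6.7
[[0.0013, 0.0007, -0.0054], 0.046]
[[0.0012, 0.0007, -0.0055], 0.046]
[[0.0011, 0.0007, -0.0055], 0.046]
[[0.001, 0.0007, -0.0056], 0.046]
[[0.0009, 0.0007, -0.0057], 0.046]
[[0.0015, 0.0, -0.0052], 0.07]
[[0.0015, 0.0, -0.0052], 0.07]
[[0.0015, 0.0, -0.0052], 0.07]
[[0.0015, 0.0, -0.0052], 0.07]
```

View pics/a5.png

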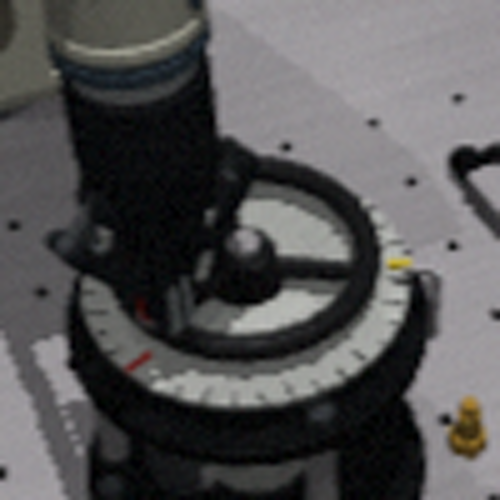

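Call:
move_arm(steps=[[[0, 0, 0.008], 0], [[0, 0, 0.008], 0], [[0, -0.02, 0.004], 0], [[0, -0.05, 0.005], 0], [[0, -0.06, 0.006], 0]])

```text
time_s: 12.35
tool_pos: [0.6009, 0.033, 0.3727]
eef_rot: [[0.306, 0.086, 0.948], [-0.952, 0.012, 0.306], [0.015, -0.996, 0.086]]
ft_force: [0.8, -0.2, 0.3]
opening: -0.0003
```

```bash
python3 -c "
from h import *
st()"; python3 snap.py a6
```

```text
t 12.35 pos [0.6009 0.033  0.3727] head 17.9 ydown [ 0.086  0.012 -0.996] j [0.03 0.23 1.6  0.01 1.23 1.29] F [ 0.8 -0.2  0.3] T [-0.03 -0.03  0.03] op -0.0003
```

View pics/a6.png

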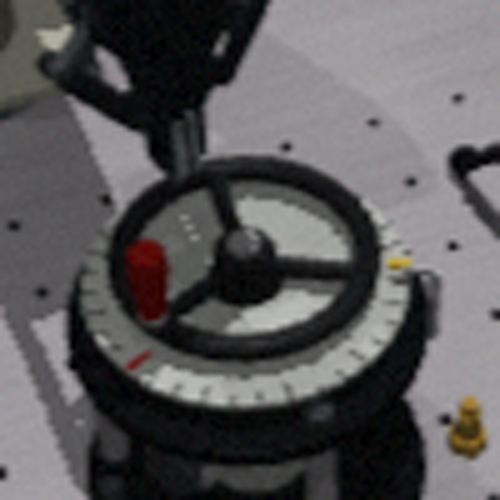

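Call:
move_arm(steps=[[[0, -0.03, 0], -0.18], [[0, -0.03, 0], -0.18], [[0, -0.03, 0], -0.18], [[0, -0.03, 0], -0.18], [[0, 0, 0], -0.18], [[0, 0, 0], -0.18], [[0, 0, 0], -0.18], [[0, 0, 0], -0.18], [[0, 0, 0], -0.18]])

```text
time_s: 13.52
tool_pos: [0.5959, 0.0324, 0.5086]
eef_rot: [[0.907, 0.104, -0.409], [0.41, 0.01, 0.912], [0.099, -0.995, -0.034]]
ft_force: [-0.4, 0.1, 0.2]
opening: 0.0
```

```bash
python3 -c "
from h import *
st()
cc=cam('scene')
a=atz('scene',265+147/5,130+250/5,.2745,cc); print(a, np.degrees(np.arctan2(a[1]-.088,a[0]-.538)),np.hypot(a[1]-.088,a[0]-.538))
for th in (-60,-63,-66,-69):
  r=np.radians(th); print(th,(proj('',[.538+.074*np.cos(r),.088+.074*np.sin(r),.2745],cc)-[265,130])*5,(proj('',[.538+.096*np.cos(r),.088+.096*np.sin(r),.2],cc)-[265,130])*5)
"
```

```text
t 13.53 pos [0.5959 0.0324 0.5086] head 114.1 ydown [ 0.104  0.01  -0.995] j [ 0.03  0.14  1.41  0.01  1.48 -0.39] F [-0.4  0.1  0.2] T [ 0.02  0.07 -0.03] op 0.0
[0.56605752 0.02349827 0.2745    ] -66.49150884885502 0.07033986647340937
-60 [153.03357417 260.68852718] [137.67906232 373.15066148]
-63 [147.80257242 257.47743954] [131.21734816 368.93623027]
-66 [142.84708079 254.07177244] [125.10462166 364.47105211]
-69 [138.18063244 250.4828174 ] [119.35750289 359.77051944]
```

Call:
move_arm(steps=[[[0, 0, 0], -0.18], [[0, 0, 0], -0.18], [[0, 0, 0], -0.18], [[0, 0, 0], -0.18]])

```text
time_s: 14.02
tool_pos: [0.5973, 0.0326, 0.5075]
eef_rot: [[0.386, 0.102, -0.917], [0.921, 0.008, 0.389], [0.047, -0.995, -0.091]]
ft_force: [-0.4, -0.1, -0.4]
opening: 0.0002
```

Call:
move_arm(steps=[[[0, 0.06, 0.0], -0.18], [[0, 0.06, 0.0], -0.18], [[0, 0.02, 0.0], -0.18]])

```text
time_s: 14.4
tool_pos: [0.6145, 0.034, 0.367]
eef_rot: [[-0.161, 0.108, -0.981], [0.987, 0.007, -0.161], [-0.01, -0.994, -0.107]]
ft_force: [0.1, -0.3, 0.1]
opening: 0.0003
```

```bash
python3 -c "
from h import *
st()"
```

```text
t 14.4 pos [0.6145 0.034  0.367 ] head -170.7 ydown [ 0.108  0.007 -0.994] j [ 0.03  0.24  1.59  0.    1.2  -1.7 ] F [ 0.1 -0.3  0.1] T [-0.04  0.03  0.04] op 0.0003
```

```bash
cat >> h.py <<'E'
def plan(wps,s=None):
    """tilt-aware: rows in the tool frame as it stands, turn about tool y"""
    s=s or robot.read_state(); p=np.array(s["tool_pos"]); R=np.array(s["eef_rot"]); rows=[]
    for x,y,z,hd in wps:
        d=R.T@(np.array([x,y,z])-p); dh=(hd-heading(R)+np.pi)%(2*np.pi)-np.pi
        rows.append([[round(float(v),4) for v in d],round(float(-dh),3)])
        R=R@cv2.Rodrigues(np.array([0,-dh,0]))[0]; p=np.array([x,y,z])
    return rows
E
python3 -c "
from h import *
st()
for r in plan(line(P(-66,.046,.243,-90),6)): print(r)"
```

```text
t 14.4 pos [0.6145 0.034  0.367 ] head -170.7 ydown [ 0.108  0.007 -0.994] j [ 0.03  0.24  1.59  0.    1.2  -1.7 ] F [ 0.1 -0.3  0.1] T [-0.04  0.03  0.04] op 0.0003
[[0.0012, 0.0203, 0.0041], -0.043]
[[0.0014, 0.0203, 0.0041], -0.042]
[[0.0016, 0.0203, 0.004], -0.042]
[[0.0017, 0.0203, 0.0039], -0.042]
[[0.0019, 0.0203, 0.0039], -0.042]
[[0.0021, 0.0203, 0.0038], -0.042]
```

Call:
move_arm(steps=[[[0.001, 0.02, 0.004], -0.043], [[0.001, 0.02, 0.004], -0.043], [[0.002, 0.02, 0.004], -0.043], [[0.002, 0.02, 0.004], -0.043], [[0.002, 0.019, 0.004], -0.043], [[0.002, 0.014, 0.003], -0.043], [[0, 0, 0], 0]])

```text
time_s: 15.28
tool_pos: [0.6022, 0.0387, 0.2435]
eef_rot: [[-0.423, 0.1, -0.901], [0.905, 0.005, -0.424], [-0.038, -0.995, -0.093]]
ft_force: [0.3, 0.6, 0.9]
opening: 0.0
```

```bash
python3 pa.py B 4 10 .024 .243; python3 snap.py b1; python3 - <<'E'
from h import *
p,d=robot.get_image("wrist"); cv2.imwrite("pics/wb1.png",p[:,:,::-1])
E
```

```text
t 15.28 pos [0.6022 0.0387 0.2435] head -154.8 ydown [ 0.1    0.005 -0.995] j [ 0.04  0.35  1.74  0.    0.95 -1.97] F [0.3 0.6 0.9] T [ 0.01  0.09 -0.05] op 0.0
rho 86.9 nominal 77.8 theta(if contact) -51.8 mod360 -51.8 head err -13.0
[[-0.0011, -0.0004, 0.0057], 0.024]
[[-0.0009, -0.0004, 0.0058], 0.024]
[[-0.0007, -0.0004, 0.006], 0.024]
[[-0.0005, -0.0005, 0.0061], 0.024]
[[-0.0003, -0.0005, 0.0062], 0.024]
[[-0.0015, -0.0005, 0.0052], 0.07]
[[-0.0015, -0.0005, 0.0052], 0.069]
[[-0.0015, -0.0005, 0.0052], 0.069]
[[-0.0015, -0.0005, 0.0052], 0.069]
[[-0.0015, -0.0005, 0.0052], 0.069]
```

View pics/b1.png

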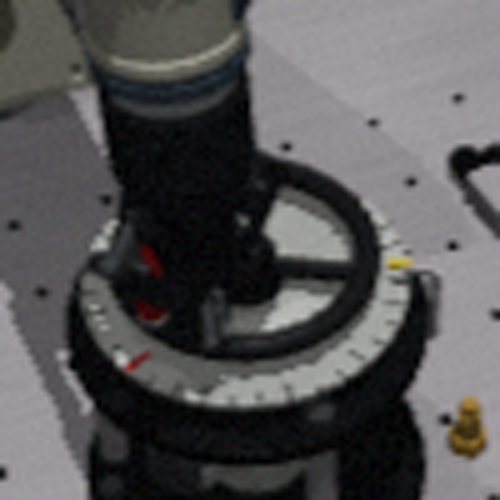

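View pics/wb1.png

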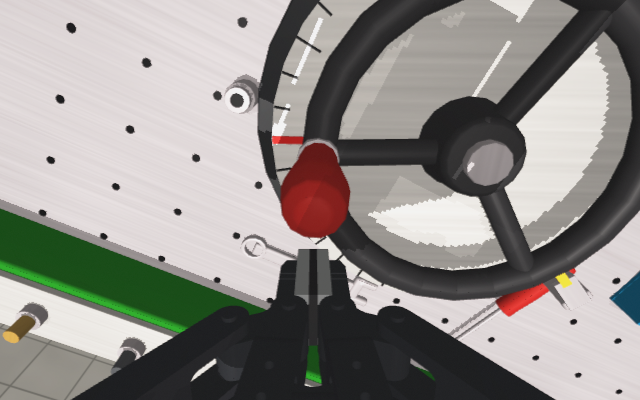

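Call:
move_arm(steps=[[[0, -0.0004, 0.005], 0], [[0, -0.0004, 0.005], 0], [[0, -0.0004, 0.004], 0], [[0, -0.0004, 0.004], 0.02], [[-0.001, -0.0004, 0.004], 0.04], [[-0.001, -0.0004, 0.005], 0.06], [[-0.0012, -0.0004, 0.0055], 0.07], [[-0.0012, -0.0004, 0.0055], 0.07]])

```text
time_s: 16.38
tool_pos: [0.5725, 0.0199, 0.2481]
eef_rot: [[-0.16, 0.116, -0.98], [0.987, 0.006, -0.16], [-0.012, -0.993, -0.116]]
ft_force: [4.1, 0.6, -2.9]
opening: 0.0003
```

```bash
python3 pa.py B 4.5 10 .024 .243; python3 - <<'E'
from h import *
p,d=robot.get_image("wrist"); cv2.imwrite("pics/wb2.png",p[:,:,::-1])
E
```

```text
t 16.38 pos [0.5725 0.0199 0.2481] head -170.7 ydown [ 0.116  0.006 -0.993] j [ 0.01  0.29  1.82  0.01  0.92 -1.72] F [ 4.1  0.6 -2.9] T [ 0.11 -0.68 -0.01] op 0.0003
rho 79.4 nominal 77.8 theta(if contact) -75.6 mod360 -75.6 head err -5.1
[[-0.0019, 0.0004, 0.0059], 0.061]
[[-0.0018, 0.0003, 0.006], 0.06]
[[-0.0017, 0.0003, 0.006], 0.06]
[[-0.0016, 0.0003, 0.0061], 0.06]
[[-0.0015, 0.0003, 0.0061], 0.06]
[[-0.0016, -0.0007, 0.0058], 0.078]
[[-0.0016, -0.0007, 0.0058], 0.078]
[[-0.0016, -0.0007, 0.0058], 0.078]
[[-0.0016, -0.0007, 0.0058], 0.078]
[[-0.0016, -0.0007, 0.0058], 0.078]
```

View pics/wb2.png

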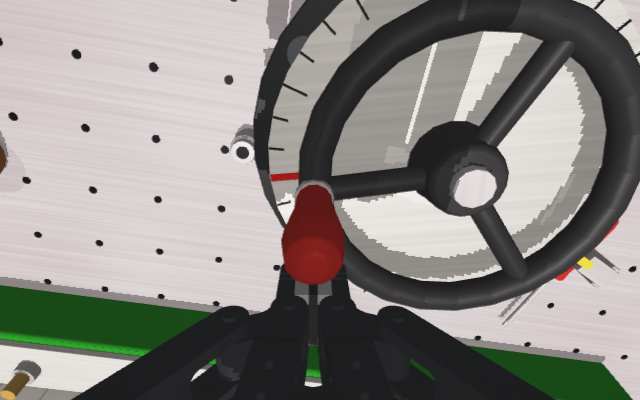

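Call:
move_arm(steps=[[[-0.0015, 0.0005, 0.006], 0.06], [[-0.0015, 0.0005, 0.006], 0.06], [[-0.0015, 0.0005, 0.006], 0.06], [[-0.0013, 0.0003, 0.006], 0.065], [[-0.0013, 0, 0.006], 0.065], [[-0.0013, -0.0005, 0.0058], 0.078], [[-0.0013, -0.0005, 0.0058], 0.078], [[-0.0013, -0.0005, 0.0058], 0.078]])

```text
time_s: 17.42
tool_pos: [0.5367, 0.0101, 0.2488]
eef_rot: [[0.39, 0.147, -0.909], [0.919, 0.004, 0.395], [0.062, -0.989, -0.134]]
ft_force: [4.9, -1.7, -2.5]
opening: 0.0002
```

```bash
python3 pa.py B 4.5 10 .024 .245
```

```text
t 17.43 pos [0.5367 0.0101 0.2488] head 156.5 ydown [ 0.147  0.004 -0.989] j [-0.01  0.22  1.91  0.01  0.86 -1.18] F [ 4.9 -1.7 -2.5] T [-0.35 -0.62 -0.04] op 0.0002
rho 77.2 nominal 77.8 theta(if contact) -103.0 mod360 -103.0 head err -10.5
[[-0.0028, -0.0002, 0.0055], 0.042]
[[-0.0026, -0.0002, 0.0056], 0.042]
[[-0.0024, -0.0001, 0.0056], 0.042]
[[-0.0022, -0.0001, 0.0057], 0.042]
[[-0.002, -0.0001, 0.0058], 0.042]
[[-0.0016, -0.0008, 0.0058], 0.078]
[[-0.0016, -0.0008, 0.0058], 0.078]
[[-0.0016, -0.0008, 0.0058], 0.079]
[[-0.0016, -0.0007, 0.0059], 0.079]
[[-0.0016, -0.0007, 0.0059], 0.079]
```

Call:
move_arm(steps=[[[-0.0023, 0, 0.0058], 0.04], [[-0.0023, 0, 0.0058], 0.04], [[-0.0022, 0, 0.0058], 0.04], [[-0.002, 0, 0.0058], 0.04], [[-0.0018, 0, 0.0058], 0.05], [[-0.0015, -0.0005, 0.006], 0.07], [[-0.0014, -0.0005, 0.006], 0.075], [[-0.0014, -0.0005, 0.006], 0.075]])

```text
time_s: 18.42
tool_pos: [0.499, 0.0185, 0.2488]
eef_rot: [[0.741, 0.172, -0.649], [0.659, -0.003, 0.752], [0.127, -0.985, -0.116]]
ft_force: [3.3, -4.6, -1.9]
opening: -0.0001
```

```bash
python3 pa.py B 4.5 10 .024 .245; python3 - <<'E'
from h import *
p,d=robot.get_image("wrist"); cv2.imwrite("pics/wb3.png",p[:,:,::-1])
E
```

```text
t 18.43 pos [0.499  0.0185 0.2488] head 130.8 ydown [ 0.172 -0.003 -0.985] j [ 0.02  0.15  2.   -0.01  0.82 -0.7 ] F [ 3.3 -4.6 -1.9] T [-0.67 -0.39 -0.08] op -0.0001
rho 75.2 nominal 77.8 theta(if contact) -132.3 mod360 -132.3 head err -6.9
[[-0.0028, -0.0002, 0.0055], 0.054]
[[-0.0027, -0.0002, 0.0055], 0.055]
[[-0.0025, -0.0002, 0.0055], 0.055]
[[-0.0024, -0.0001, 0.0056], 0.055]
[[-0.0022, -0.0, 0.0056], 0.055]
[[-0.0016, -0.0007, 0.0059], 0.079]
[[-0.0016, -0.0006, 0.0059], 0.079]
[[-0.0016, -0.0006, 0.0059], 0.079]
[[-0.0016, -0.0005, 0.0059], 0.08]
[[-0.0016, -0.0004, 0.0059], 0.08]
```

View pics/wb3.png

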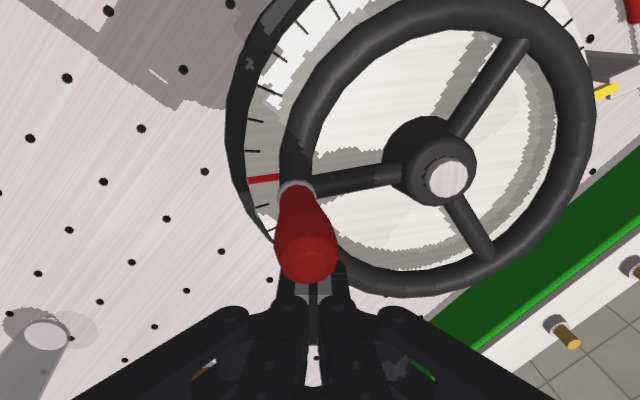

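Call:
move_arm(steps=[[[-0.0027, 0, 0.0056], 0.054], [[-0.0026, 0, 0.0056], 0.054], [[-0.0026, 0, 0.0056], 0.054], [[-0.0025, 0, 0.0056], 0.054], [[-0.0024, 0, 0.0056], 0.054], [[-0.0019, -0.0005, 0.0059], 0.078], [[-0.0019, -0.0005, 0.0059], 0.078], [[-0.0019, -0.0005, 0.0059], 0.078]])

```text
time_s: 19.48
tool_pos: [0.4663, 0.0446, 0.2479]
eef_rot: [[0.962, 0.186, -0.199], [0.204, -0.011, 0.979], [0.18, -0.982, -0.048]]
ft_force: [1.5, -5.0, -2.2]
opening: 0.0001
```

```bash
python3 pa.py B 4.5 10 .024 .245
```

```text
t 19.48 pos [0.4663 0.0446 0.2479] head 101.5 ydown [ 0.186 -0.011 -0.982] j [ 0.09  0.1   2.07 -0.04  0.79 -0.09] F [ 1.5 -5.  -2.2] T [-0.69 -0.05 -0.15] op 0.0001
rho 76.5 nominal 77.8 theta(if contact) -164.3 mod360 -164.3 head err -4.2
[[-0.0023, -0.0001, 0.0057], 0.064]
[[-0.0023, -0.0, 0.0057], 0.065]
[[-0.0022, 0.0, 0.0057], 0.065]
[[-0.0021, 0.0001, 0.0057], 0.065]
[[-0.002, 0.0002, 0.0057], 0.065]
[[-0.0016, -0.0002, 0.0059], 0.08]
[[-0.0016, -0.0002, 0.0059], 0.08]
[[-0.0017, -0.0001, 0.0059], 0.08]
[[-0.0017, 0.0, 0.0059], 0.08]
[[-0.0017, 0.0001, 0.0059], 0.08]
```

Call:
move_arm(steps=[[[-0.002, 0, 0.0057], 0.065], [[-0.002, 0, 0.0057], 0.065], [[-0.002, 0, 0.0057], 0.065], [[-0.002, 0, 0.0057], 0.065], [[-0.002, 0, 0.0057], 0.065], [[-0.0016, 0, 0.0059], 0.08], [[-0.0016, 0, 0.0059], 0.08], [[-0.0016, 0, 0.0059], 0.08]])

```text
time_s: 20.48
tool_pos: [0.4527, 0.0861, 0.2466]
eef_rot: [[0.915, 0.186, 0.357], [-0.36, -0.021, 0.933], [0.181, -0.982, 0.048]]
ft_force: [-1.8, -5.5, 1.9]
opening: -0.0001
```

```bash
python3 pa.py B 4.5 10 .024 .243; python3 - <<'E'
from h import *
p,d=robot.get_image("wrist"); cv2.imwrite("pics/wb4.png",p[:,:,::-1])
E
```

```text
t 20.48 pos [0.4527 0.0861 0.2466] head 69.1 ydown [ 0.186 -0.021 -0.982] j [ 0.2   0.09  2.08 -0.08  0.79  0.62] F [-1.8 -5.5  1.9] T [-0.66  0.27 -0.11] op -0.0001
rho 77.3 nominal 77.8 theta(if contact) -197.3 mod360 -197.3 head err -3.7
[[-0.0023, 0.0006, 0.0057], 0.066]
[[-0.0022, 0.0007, 0.0057], 0.067]
[[-0.0021, 0.0008, 0.0057], 0.067]
[[-0.0021, 0.0009, 0.0057], 0.066]
[[-0.002, 0.001, 0.0057], 0.066]
[[-0.0017, 0.0003, 0.0058], 0.079]
[[-0.0017, 0.0004, 0.0058], 0.079]
[[-0.0017, 0.0005, 0.0058], 0.079]
[[-0.0017, 0.0006, 0.0058], 0.079]
[[-0.0017, 0.0007, 0.0058], 0.078]
```

View pics/wb4.png

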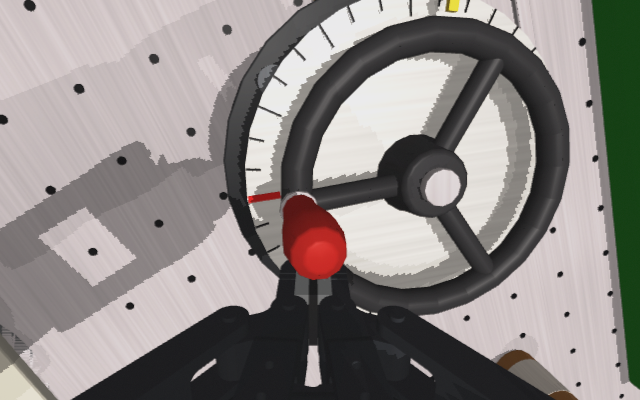

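Call:
move_arm(steps=[[[-0.0021, 0.0006, 0.0057], 0.067], [[-0.0021, 0.0006, 0.0057], 0.067], [[-0.0021, 0.0006, 0.0057], 0.067], [[-0.002, 0.0006, 0.0057], 0.067], [[-0.002, 0.0006, 0.0057], 0.067], [[-0.0017, 0.0003, 0.0058], 0.078], [[-0.0017, 0.0004, 0.0058], 0.078], [[-0.0017, 0.0005, 0.0058], 0.078]])

```text
time_s: 21.52
tool_pos: [0.4609, 0.1276, 0.2426]
eef_rot: [[0.576, 0.171, 0.799], [-0.808, -0.03, 0.589], [0.125, -0.985, 0.121]]
ft_force: [-3.1, -3.5, 2.5]
opening: 0.0
```

```bash
python3 pa.py B 4.5 8 .024 .243
```

```text
t 21.52 pos [0.4609 0.1276 0.2426] head 36.4 ydown [ 0.171 -0.03  -0.985] j [ 0.29  0.14  2.04 -0.11  0.81  1.3 ] F [-3.1 -3.5  2.5] T [-0.49  0.6  -0.08] op 0.0
rho 80.1 nominal 77.8 theta(if contact) 131.6 mod360 -228.4 head err -5.3
[[-0.0018, 0.0004, 0.0059], 0.06]
[[-0.0017, 0.0005, 0.0059], 0.06]
[[-0.0016, 0.0005, 0.006], 0.06]
[[-0.0016, 0.0006, 0.006], 0.06]
[[-0.0015, 0.0007, 0.0061], 0.06]
[[-0.0017, 0.0008, 0.0058], 0.078]
[[-0.0017, 0.0008, 0.0058], 0.078]
[[-0.0017, 0.0009, 0.0058], 0.078]
```

Call:
move_arm(steps=[[[-0.0015, 0.0004, 0.0059], 0.06], [[-0.0015, 0.0004, 0.0059], 0.06], [[-0.0015, 0.0005, 0.0059], 0.06], [[-0.0015, 0.0005, 0.0059], 0.06], [[-0.0014, 0.0006, 0.0059], 0.06], [[-0.0014, 0.0006, 0.0055], 0.07], [[-0.0014, 0.0006, 0.005], 0.07]])

```text
time_s: 22.4
tool_pos: [0.4832, 0.1506, 0.2399]
eef_rot: [[0.18, 0.148, 0.972], [-0.982, -0.038, 0.188], [0.064, -0.988, 0.138]]
ft_force: [-5.7, -0.3, 3.0]
opening: -0.0001
```

```bash
python3 pa.py B 2.5 8 .024 .243; python3 snap.py b5; python3 - <<'E'
from h import *
p,d=robot.get_image("wrist"); cv2.imwrite("pics/wb5.png",p[:,:,::-1])
E
```

```text
t 22.4 pos [0.4832 0.1506 0.2399] head 10.9 ydown [ 0.148 -0.038 -0.988] j [ 0.33  0.2   1.97 -0.11  0.85  1.78] F [-5.7 -0.3  3. ] T [-0.03  0.77 -0.  ] op -0.0001
rho 78.9 nominal 77.8 theta(if contact) 108.4 mod360 -251.6 head err -7.5
[[-0.0012, -0.0003, 0.0032], 0.018]
[[-0.0011, -0.0002, 0.0033], 0.017]
[[-0.001, -0.0002, 0.0033], 0.017]
[[-0.0009, -0.0002, 0.0034], 0.017]
[[-0.0009, -0.0002, 0.0034], 0.017]
[[-0.001, 0.0004, 0.0032], 0.043]
[[-0.001, 0.0004, 0.0032], 0.043]
[[-0.001, 0.0004, 0.0032], 0.043]
```

View pics/wb5.png

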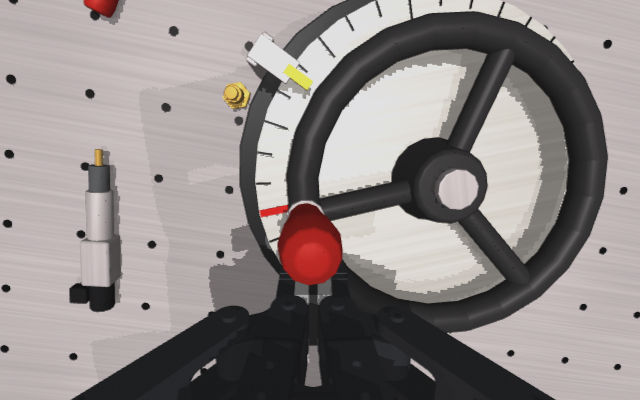

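View pics/b5.png

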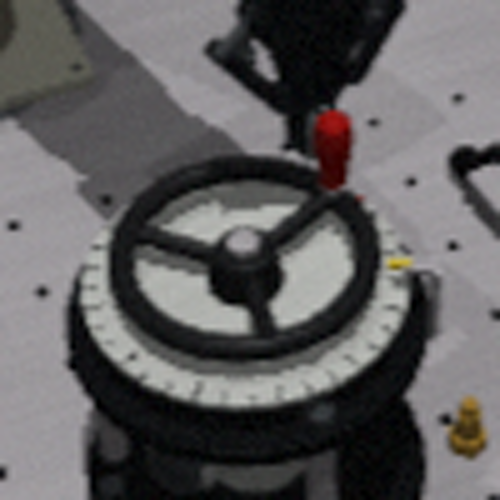

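```bash
cat > ang.py <<'E'
import sys
from h import *
n=sys.argv[1]
cc=cam("wrist"); p,d=robot.get_image("wrist"); cc=(cc[0],np.array(cc[1]),np.array(cc[2]))
cv2.imwrite(f"pics/{n}.png",p[:,:,::-1])
hsv=cv2.cvtColor(p,cv2.COLOR_RGB2HSV).astype(int)
g=cv2.cvtColor(p,cv2.COLOR_RGB2GRAY)
# hub refine from rim
fr=fitrim(g,cc,.53,.087,.008); hub=np.array(fr[1:]); print("rimfit hub",hub)
def unw(z,th):
    out=[]
    for hb in (HUB,hub):
        rr=np.arange(.05,.115,.0005); T,Rr=np.meshgrid(np.radians(th),rr)
        X=np.stack([hb[0]+Rr*np.cos(T),hb[1]+Rr*np.sin(T),0*T+z],-1).reshape(-1,3)
        q=projN(X,cc).astype(np.float32).reshape(*T.shape,2)
        out.append(cv2.remap(p,q[...,0],q[...,1],cv2.INTER_LINEAR))
    return out
th=np.arange(140,40,-.2)
rr=np.arange(.05,.115,.0005)
for z,name,rlo,rhi in ((.1965,"red",.086,.098),(.208,"yel",.086,.10)):
    for k,im in enumerate(unw(z,th)):
        h=cv2.cvtColor(im,cv2.COLOR_RGB2HSV).astype(int); s=(h[...,1]>130)
        m=s&(((h[...,0]<8)|(h[...,0]>172)) if name=="red" else ((h[...,0]>22)&(h[...,0]<35)&(h[...,2]>120)))
        i=(rr>rlo)&(rr<rhi); c=np.nonzero(m[i])[1]
        if len(c): print(name,"hub",k,"n",len(c),"bearing mean",round(th[c].mean(),2),"med",round(np.median(th[c]),2),"range",th[c].min().round(1),th[c].max().round(1))
        if k==1: cv2.imwrite(f"pics/{n}_{name}.png",im[::-1,:,::-1].repeat(2,0).repeat(1,1))
E
python3 ang.py wb6
```

```text
rimfit hub [0.53  0.089]
red hub 0 n 2327 bearing mean 127.22 med 128.6 range 109.0 140.0
red hub 1 n 1882 bearing mean 128.04 med 129.6 range 109.4 140.0
yel hub 0 n 372 bearing mean 65.4 med 65.4 range 64.0 67.0
yel hub 1 n 320 bearing mean 64.9 med 64.8 range 63.4 66.4
```

View pics/wb6_red.png

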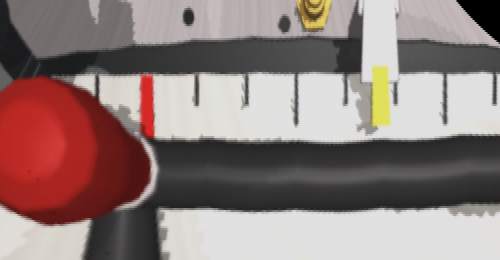

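```bash
sed -i 's/(.1965,"red",.086,.098)/(.1965,"red",.090,.096)/; s/th=np.arange(140,40,-.2)/th=np.arange(125,45,-.2)/' ang.py; python3 pa.py B 3 10 .024 .243
```

```text
t 22.55 pos [0.4838 0.1507 0.2399] head 11.1 ydown [ 0.149 -0.037 -0.988] j [ 0.33  0.2   1.97 -0.11  0.85  1.78] F [-3.9  0.1 -0.1] T [-0.04  0.62  0.03] op 0.0001
rho 78.7 nominal 77.8 theta(if contact) 108.0 mod360 -252.0 head err -6.9
[[-0.0014, -0.0002, 0.0039], 0.028]
[[-0.0014, -0.0001, 0.0039], 0.028]
[[-0.0013, -0.0001, 0.0039], 0.028]
[[-0.0012, -0.0001, 0.004], 0.028]
[[-0.0011, -0.0001, 0.004], 0.028]
[[-0.0012, 0.0005, 0.0039], 0.052]
[[-0.0012, 0.0005, 0.0039], 0.052]
[[-0.0012, 0.0006, 0.0039], 0.052]
[[-0.0012, 0.0006, 0.0039], 0.052]
[[-0.0012, 0.0006, 0.0039], 0.052]
```

Call:
move_arm(steps=[[[-0.0013, -0.0002, 0.0039], 0.028], [[-0.0013, -0.0002, 0.0039], 0.028], [[-0.0013, -0.0002, 0.0039], 0.028], [[-0.0012, -0.0002, 0.0039], 0.028], [[-0.0011, -0.0002, 0.0039], 0.028], [[-0.0011, 0.0002, 0.0038], 0.05], [[-0.0011, 0.0002, 0.0036], 0.05], [[-0.001, 0.0002, 0.0032], 0.05], [[-0.001, 0.0002, 0.003], 0.04]])

```text
time_s: 23.68
tool_pos: [0.5115, 0.1631, 0.2402]
eef_rot: [[-0.154, 0.136, 0.979], [-0.988, -0.04, -0.149], [0.018, -0.99, 0.14]]
ft_force: [-4.6, 0.8, -2.8]
opening: -0.0003
```

```bash
python3 pa.py B 1.5 8 .024 .243; python3 ang.py wb7
```

```text
t 23.68 pos [0.5115 0.1631 0.2402] head -8.7 ydown [ 0.136 -0.04  -0.99 ] j [ 0.33  0.25  1.9  -0.11  0.88  2.12] F [-4.6  0.8 -2.8] T [0.12 0.97 0.01] op -0.0003
rho 78.3 nominal 77.8 theta(if contact) 85.7 mod360 -274.3 head err -4.4
[[-0.0007, -0.0003, 0.002], 0.011]
[[-0.0006, -0.0003, 0.002], 0.011]
[[-0.0006, -0.0003, 0.002], 0.011]
[[-0.0006, -0.0003, 0.002], 0.011]
[[-0.0005, -0.0003, 0.002], 0.011]
[[-0.0006, 0.0003, 0.0019], 0.026]
[[-0.0006, 0.0003, 0.0019], 0.026]
[[-0.0006, 0.0003, 0.0019], 0.026]
rimfit hub [0.531 0.088]
red hub 0 n 1324 bearing mean 104.9 med 105.8 range 86.6 118.2
red hub 1 n 1265 bearing mean 105.77 med 106.8 range 87.2 119.0
yel hub 0 n 375 bearing mean 65.22 med 65.2 range 63.8 66.8
yel hub 1 n 339 bearing mean 65.55 med 65.6 range 64.0 67.0
```

View pics/wb7_red.png

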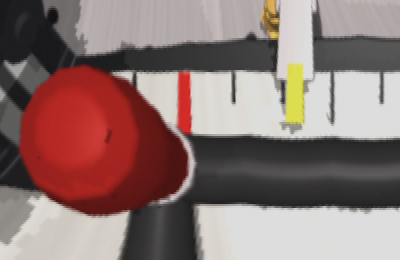

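View pics/wb7.png

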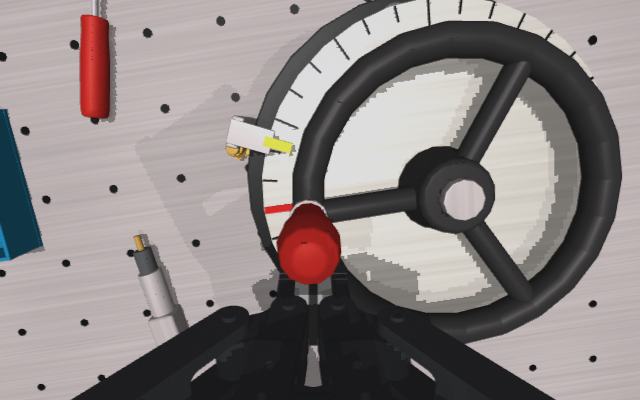

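Call:
move_arm(steps=[[[-0.0009, -0.0003, 0.0028], 0.02], [[-0.0009, -0.0003, 0.0028], 0.02], [[-0.0009, -0.0003, 0.0028], 0.02], [[-0.0009, -0.0003, 0.0028], 0.02], [[-0.0009, -0.0003, 0.0026], 0.02], [[-0.0008, 0, 0.0024], 0.025], [[-0.0006, 0, 0.0018], 0.02]])

```text
time_s: 24.6
tool_pos: [0.5307, 0.1657, 0.2435]
eef_rot: [[-0.302, 0.134, 0.944], [-0.953, -0.039, -0.3], [-0.003, -0.99, 0.139]]
ft_force: [-5.1, 0.6, -4.0]
opening: 0.0001
```

```bash
sed -i 's/th=np.arange(125,45,-.2)/th=np.arange(100,50,-.1)/' ang.py; python3 pa.py B 1 6 .024 .243; python3 ang.py wb8
```

```text
t 24.6 pos [0.5307 0.1657 0.2435] head -17.6 ydown [ 0.134 -0.039 -0.99 ] j [ 0.32  0.27  1.85 -0.1   0.9   2.26] F [-5.1  0.6 -4. ] T [ 0.23  0.94 -0.  ] op 0.0001
rho 78.7 nominal 77.8 theta(if contact) 71.5 mod360 -288.5 head err 0.9
[[-0.0002, 0.0003, 0.0013], 0.021]
[[-0.0002, 0.0003, 0.0013], 0.02]
[[-0.0002, 0.0003, 0.0013], 0.02]
[[-0.0002, 0.0003, 0.0013], 0.02]
[[-0.0002, 0.0003, 0.0013], 0.02]
[[-0.0004, 0.0002, 0.0013], 0.017]
rimfit hub [0.531 0.088]
red hub 0 n 2045 bearing mean 89.41 med 91.0 range 72.0 100.0
red hub 1 n 1714 bearing mean 89.71 med 91.85 range 72.5 100.0
yel hub 0 n 806 bearing mean 65.12 med 65.1 range 63.4 66.7
yel hub 1 n 716 bearing mean 65.43 med 65.4 range 63.7 67.1
```

View pics/wb8_red.png

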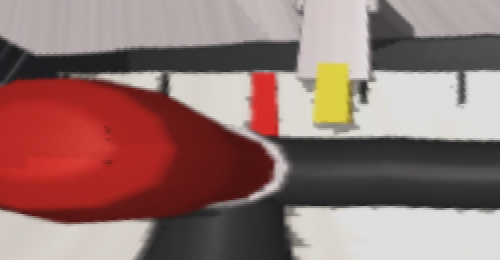

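Call:
move_arm(steps=[[[-0.0004, 0.0002, 0.0016], 0.015], [[-0.0004, 0.0002, 0.0016], 0.015], [[-0.0004, 0.0002, 0.0016], 0.015], [[-0.0003, 0.0002, 0.0014], 0.015], [[-0.0002, 0.0002, 0.0008], 0]])

```text
time_s: 25.28
tool_pos: [0.5388, 0.1652, 0.2438]
eef_rot: [[-0.362, 0.134, 0.922], [-0.932, -0.039, -0.361], [-0.013, -0.99, 0.139]]
ft_force: [-4.4, 1.7, -3.9]
opening: -0.0002
```

```bash
sed -i 's/th=np.arange(100,50,-.1)/th=np.arange(85,50,-.05)/' ang.py; python3 pa.py B 1 6 .024 .243; python3 ang.py wb9
```

```text
t 25.27 pos [0.5388 0.1652 0.2438] head -21.4 ydown [ 0.134 -0.039 -0.99 ] j [ 0.32  0.28  1.84 -0.1   0.91  2.32] F [-4.4  1.7 -3.9] T [ 0.25  0.91 -0.08] op -0.0002
rho 78.7 nominal 77.8 theta(if contact) 65.6 mod360 -294.4 head err 3.0
[[-0.0002, 0.0003, 0.0013], 0.028]
[[-0.0002, 0.0003, 0.0013], 0.028]
[[-0.0002, 0.0003, 0.0013], 0.028]
[[-0.0002, 0.0003, 0.0013], 0.028]
[[-0.0002, 0.0003, 0.0013], 0.028]
[[-0.0004, 0.0002, 0.0013], 0.017]
rimfit hub [0.532 0.088]
red hub 0 n 1244 bearing mean 81.58 med 81.93 range 76.0 85.0
red hub 1 n 618 bearing mean 82.61 med 82.95 range 78.0 85.0
yel hub 0 n 1664 bearing mean 65.08 med 65.1 range 63.3 66.8
yel hub 1 n 1448 bearing mean 65.97 med 65.95 range 64.2 67.8
```

View pics/wb9_red.png

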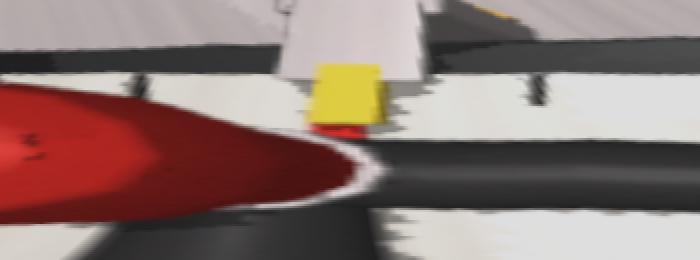

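View pics/wb9_yel.png

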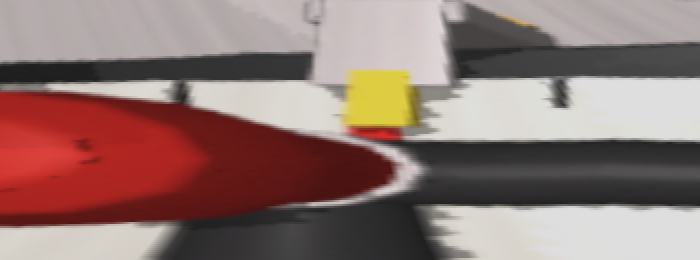

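```bash
cat > cmp.py <<'E'
import sys
from h import *
f=np.load("scene.npz")["p"]; p,d=robot.get_image("scene"); np.savez(sys.argv[1]+".npz",p=p)
out=[]
for im in (f,p):
    c=im[155:200,320:360,::-1]; out.append(cv2.resize(c,None,fx=9,fy=9,interpolation=cv2.INTER_CUBIC))
    h=cv2.cvtColor(im,cv2.COLOR_RGB2HSV).astype(int)
    for nm,(y0,y1,x0,x1) in dict(mark=(183,191,338,352),handle=(160,182,325,350)).items():
        s=im[y0:y1,x0:x1].astype(float); w=np.clip(s[...,0]-s[...,1:].max(-1)-25,0,None); yy,xx=np.mgrid[y0:y1,x0:x1]
        print(nm,"w",w.sum().round(),"u",((w*xx).sum()/w.sum()).round(2),"v",((w*yy).sum()/w.sum()).round(2))
cv2.imwrite(f"pics/{sys.argv[1]}.png",np.hstack(out))
cc=cam("scene")
for th in (65,66,67,68,70): 
  r=np.radians(th); print(th,proj('',[.538+.074*np.cos(r),.088+.074*np.sin(r),.26],cc).round(2),proj('',[.538+.094*np.cos(r),.088+.094*np.sin(r),.1965],cc).round(2))
E
python3 cmp.py c1
```

```text
mark w 319.0 u 342.83 v 186.0
handle w 4437.0 u 338.54 v 169.47
mark w 253.0 u 342.79 v 184.85
handle w 4600.0 u 338.5 v 168.59
65 [338.86 171.31] [345.31 186.65]
66 [338.87 170.99] [345.32 186.25]
67 [338.87 170.67] [345.31 185.85]
68 [338.86 170.35] [345.3  185.44]
70 [338.82 169.71] [345.24 184.64]
```

View pics/c1.png

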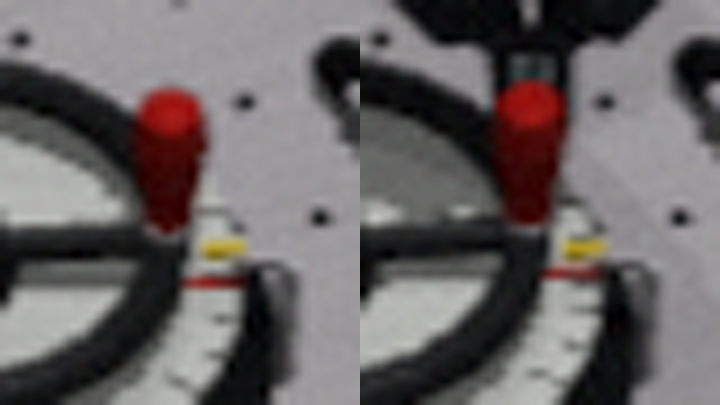

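Call:
move_arm(steps=[[[-0.0002, 0.0002, 0.0012], 0], [[-0.0002, 0.0001, 0.001], 0]])

```text
time_s: 25.62
tool_pos: [0.5412, 0.1649, 0.2439]
eef_rot: [[-0.362, 0.135, 0.922], [-0.932, -0.038, -0.36], [-0.013, -0.99, 0.14]]
ft_force: [-4.6, 2.1, -4.0]
opening: 0.0001
```

```bash
python3 cmp.py c2|head -4; python3 pa.py B 1 1 .024 .243|head -2; python3 ang.py wb10
```

```text
mark w 319.0 u 342.83 v 186.0
handle w 4437.0 u 338.54 v 169.47
mark w 234.0 u 342.74 v 185.75
handle w 4557.0 u 338.5 v 169.21
t 25.68 pos [0.5414 0.1649 0.2439] head -21.3 ydown [ 0.135 -0.038 -0.99 ] j [ 0.32  0.28  1.83 -0.1   0.91  2.31] F [-4.4  1.  -4.1] T [0.37 0.89 0.06] op 0.0002
rho 78.7 nominal 77.8 theta(if contact) 63.7 mod360 -296.3 head err 4.9
rimfit hub [0.532 0.088]
red hub 0 n 1326 bearing mean 79.35 med 80.95 range 64.1 85.0
red hub 1 n 609 bearing mean 79.76 med 82.05 range 65.0 85.0
yel hub 0 n 1620 bearing mean 65.12 med 65.1 range 63.4 66.8
yel hub 1 n 1390 bearing mean 66.01 med 66.0 range 64.3 67.7
```

View pics/wb10_red.png

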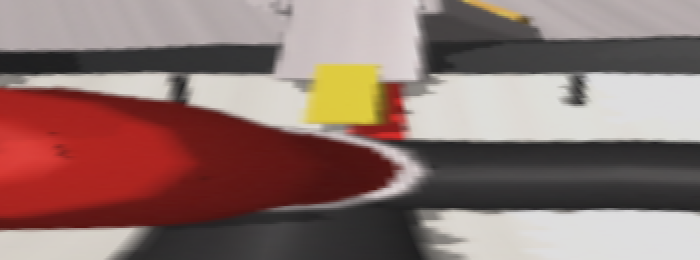

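Call:
move_arm(steps=[[[0, 0, -0.003], 0], [[0, 0, -0.006], 0], [[0, 0, -0.008], 0], [[0, 0, -0.01], 0], [[0, -0.01, -0.008], 0], [[0, -0.03, -0.006], 0], [[0, -0.04, 0], 0], [[0, -0.04, 0], 0], [[0, -0.03, 0], 0]])

```text
time_s: 26.85
tool_pos: [0.4797, 0.1869, 0.3932]
eef_rot: [[-0.36, 0.142, 0.922], [-0.933, -0.038, -0.358], [-0.016, -0.989, 0.146]]
ft_force: [0.5, 1.4, 0.2]
opening: 0.0006
```

```bash
python3 cmp.py c3|head -4; python3 ang.py wb11; python3 -c "
from h import *
st()
p,d=robot.get_image('scene'); cv2.imwrite('pics/sc_end.png',p[:,:,::-1])
a=cv2.cvtColor(np.load('scene.npz')['p'],cv2.COLOR_RGB2GRAY).astype(int)"
```

```text
mark w 319.0 u 342.83 v 186.0
handle w 4437.0 u 338.54 v 169.47
mark w 250.0 u 342.58 v 185.8
handle w 4447.0 u 338.5 v 169.18
rimfit hub [0.53  0.088]
red hub 0 n 106 bearing mean 67.08 med 67.1 range 66.8 67.4
red hub 1 n 92 bearing mean 66.83 med 66.85 range 66.5 67.2
yel hub 0 n 1049 bearing mean 65.47 med 65.5 range 64.1 66.9
yel hub 1 n 1067 bearing mean 65.21 med 65.2 range 63.8 66.7
t 26.95 pos [0.481  0.1876 0.3954] head -21.3 ydown [ 0.147 -0.036 -0.988] j [ 0.4   0.05  1.76 -0.1   1.21  2.37] F [ 0.5 -0.7  0.8] T [ 0.06  0.09 -0.03] op 0.0001
```

View pics/c3.png

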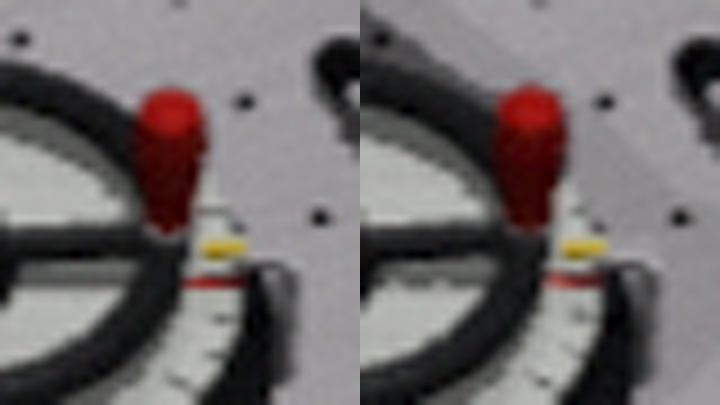

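View pics/sc_end.png

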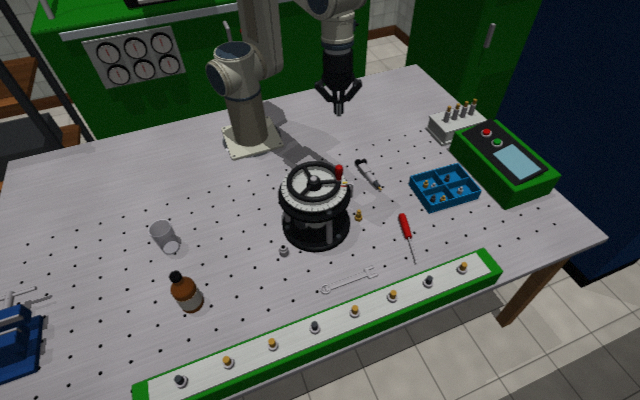

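View pics/wb11_red.png

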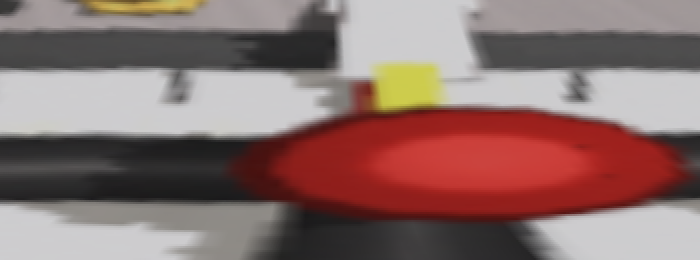

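Call:
move_arm(steps=[[[0, -0.03, -0.02], 0], [[0, -0.04, -0.02], 0], [[0, -0.03, -0.01], 0], [[0, 0, 0], 0], [[0, 0, 0], 0]])

```text
time_s: 27.62
tool_pos: [0.4159, 0.2084, 0.481]
eef_rot: [[-0.36, 0.136, 0.923], [-0.933, -0.041, -0.358], [-0.01, -0.99, 0.142]]
ft_force: [-0.6, -0.0, -0.2]
opening: -0.0001
```

```bash
python3 cmp.py c4|head -4; python3 -c "
from h import *
st(); print(robot.hand_in())"
```

```text
mark w 319.0 u 342.83 v 186.0
handle w 4437.0 u 338.54 v 169.47
mark w 253.0 u 342.56 v 185.79
handle w 4291.0 u 338.51 v 169.18
t 27.68 pos [0.416  0.2084 0.481 ] head -21.2 ydown [ 0.136 -0.041 -0.99 ] j [ 0.5  -0.08  1.7  -0.1   1.42  2.45] F [-0.1 -1.1 -0.3] T [0.06 0.   0.01] op 0.0003
the job is handed in; nothing more can be done
None
```

I pushed the hand wheel clockwise through one full turn and it stopped at the pointer, about 0.5–0.9° short of exact. The job is handed in at about 27.7 s.

- **How it was pushed:** The gripper stayed closed and its fingers pressed on one side of the handle. I repositioned once, at about 130°, because the last joint's range would not allow a full turn in one go. The contact force read at the end of each move was about 5–7 N.
- **Final position:** Both checks put the red mark short of the pointer, not past it. Compared with the first scene picture, it was about 0.5–0.9° short. The wrist camera read about 0.9° short, although its earlier reading with the fingers still touching was about 0°.
- **After letting go:** The mark and handle did not move as the arm drew back. The gripper ended clear of the pump with no contact force.
- **Other things on the bench:** By eye in the last full scene picture, nothing else had moved; I did not measure it.
- **Unplanned tilt:** The gripper slowly leaned to about 11° during the push and was still about 8° off vertical at the end. I could not correct this with the moves available. It touched only the handle in every picture I took.

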